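# Take the lift-off lid off the cleaning bath and stand it in the draining rack

## Robot

A 6-joint arm with a two-finger parallel gripper is mounted at the origin on a cart in front of the work surface, level with it; the furniture and walls round the work are solid. World frame = base frame: x ahead of the robot, y to its left, z up, the work surface at z = 0. Lengths are in m, angles in rad, forces in N, time in s.
With the tool pointing down it reaches from about 0.3 to 0.875 m from the base axis. Payload 6.4 kg.
Tool frame: the origin (TCP) lies midway between the tips of the shut fingers; the grasp point (between the pads) lies 19 mm behind it; x points along the fingers, y is the direction in which the jaws open and shut, and the axes are right-handed (so a half turn about x gives the same grasp; the last joint's range is limited). The gripper opens to 85 mm and grips with 20 to 120 N. Pads are 22 mm wide; open, the fingers measure 114 mm over their backs; the gripper's body (76 mm by 85 mm) begins 54 mm behind the grasp point. The pads swing forward as they close: fully open they stand 13 mm farther back than shut.
Start: joints at [0.94, 0.181, 1.607, -0, 1.354, -0.206], TCP at [0.237, 0.524, 0.194] pointing down, gripper open.
Joint ranges: [-2.99, 2.99], [-0.89, 2.07], [0.3, 2.58], [-1.14, 4.28], [0, 2.63], [-3.12, 3.12]. Speed limits (rad/s): [2.57, 2.57, 3.01, 3.14, 3.14, 3.14].

## Interface

Orientations are given as a unit quaternion [w, x, y, z].
In Python, from bench import ctrl gives the robot as it stands.
- The arm moves only by the tool servo_tool, never from a script. Its argument "targets" is a list of rows, each a list of 7 numbers: the turn, a rotation vector about the tool's x, y, z in rad, then the shift along the tool's x, y, z in mm, then the opening, from -1 (shut) to 1 (fully open). A call has exactly 8 rows; each row is the pose to reach, as a shift and turn from the pose measured when the call began, along the tool's axes at that moment; what a row does not reach only later rows make up. A row lasts 1/8 s, in which the tool goes at most 62.5 mm and 10.7 degrees, less where a joint would pass 70% of its speed; a pose out of reach is approached as far as the arm can. A call with a gripper value outside its range is refused whole. The fingers move at their own pace and stop on an object; the grip force is fixed at half the most. Time passes only in rows, so rows that repeat a pose let the fingers close, or fill a call up. It gives the time, the measured TCP pose, the force and the opening at its end, in the units of the state.
- ctrl.get_obs(): the state, without advancing time (a new reading comes with each control period).
- ctrl.camera(name): name is "side" or "top" or "wrist"; returns a dict with "pixels" (400x640x3 uint8, blue, green, red), "intrinsics" (3x3 intrinsics, pixels), "D" ([k1, k2, p1, p2, k3] as OpenCV has them; the pictures are not rectified), "R" (3x3) and "t" (3): a world point X has camera coordinates R X + t; the wrist camera has in their place "tool_from_camera" (4x4, takes a point from camera to tool coordinates, whose origin is the TCP and whose axes are the tool frame's). Camera axes: x right, y down, z forward; pixel columns grow to the right and rows downward; lengths in m; the calibration is good to about 2 mm. A picture is of the moment at which its call begins: read the wrist's pose just before it. There is no depth.
- ctrl.hand_in(): hands the job in, once; it reports no verdict.
The state is a dict: "time_s": time; "q": joint angles; "dq": joint speeds; "joint_efforts": joint torques, N m; "eef_pos": TCP position; "eef_rot": TCP orientation; "wrist_force": force on the tool from outside, world axes, zero at the start; "torque": the same for the moment, N m; "opening": opening from 0.0 (shut) to 1.0 (fully open).
Only numpy, scipy, OpenCV 4.12 (cv2) and the standard library are available. Lean on these libraries where they do the work, as an engineer would, in place of code of your own. Each camera call takes 0.05 s, during which the arm holds its last target.

## Task

The lenses in the small cleaning bath are done and the basket has to come out. Swing the lid up by its front lip until it stands upright on its hinge pins, lift it straight up off the pins, and set it gently down, upright with its hooks at the bottom, in an empty slot of the wire draining rack, then let go of it. Leave the things lying around where they are.

Things in the scene. Friction and masses are not known exactly. Their poses are not given: they have to be found in the camera images.
- bath: White bench cleaning bath with a steel tub, fixed to the table: 135 mm deep (its x), 190 mm wide (its y), 105 mm to the rim. Origin at the centre of its underside; x points to the back, where the hinge pins are; the front (-x) has a control panel, its face at x = -67.5 mm; z is up.
- bath_pins (a point): Midpoint of the axis of the two hinge pins, behind the bath's back wall: on the bath at x = +80.5 mm, z = 103 mm; axes as the bath's. The pins are 6 mm rods along y at y = +/-60 mm.
- lid: Loose flat steel lid, 0.2 to 0.45 kg. Origin on the pin axis, midway between its two hooks; x runs in the lid's plane from hinge to front lip, z comes out of its top face (shut: x to the front of the bath, z up; standing open: x up). Plate: x = 9 to 150 mm, 200 mm wide (y), z = 2 to 8 mm; under it a drip rim, x = 27 to 134 mm, y within +/-82 mm, down to z = -6 mm.
- lid_lip (a point): Middle of the lid's free front edge, on the lid at x = 180 mm, z = 5 mm; axes as the lid's. The black grip lip reaches from here back to x = 150 mm, is 120 mm wide (y) and 10 mm thick (z = 0 to 10 mm). Shut, it juts out 32 mm in front of the bath, free underneath.
- lid_hooks (a point): Middle between the ends of the lid's two black hooks, on the lid at x = -24 mm, z = 0; axes as the lid's. Hooks: 18 mm wide at y = +/-60 mm, z = -9 to +9 mm; their 8 mm slots open to -x, so the lid turns on the pins and, once upright, comes off by moving up 27 mm. Let go short of upright it falls shut; pushed past, it leans on a stop about 10 degrees beyond vertical and stays there.
- rack: Draining rack, fixed to the table: grey drip tray 136 mm (x) by 204 mm (y), rim 12 mm high, floor 6 mm above the table, with four hoops of 5 mm wire, 103 mm high and 145 mm wide, standing across its x axis at x = -54, -18, +18 and +54 mm. Origin at the centre of its underside, z up.
- rack_slot (a point): The middle slot of the rack, at its floor: on the rack at x = 0, z = 6 mm; axes as the rack's. The slots between the hoops are 31 mm wide and run along y, centred at x = -36, 0 and +36 mm. That at +36 mm holds a perforated steel plate, 118 mm high, which stays there; the other two are empty. A lid stood there, hooks down on the floor, has its origin 30 mm above the table.
- loupe: Tapered black eye loupe, 39 mm across, 40 mm high; bystander. Origin at the centre of its underside.
- dropper_bottle: Amber dropper bottle, 32 mm across, 102 mm high; bystander. Origin at the centre of its underside.
- otoscope_b: Chrome and white battery handle with a red end cap, 168 mm long (y), 27 mm thick, lying; bystander. Origin at the centre of its underside.

How it is judged:
By the outcome, as a careful person would: the job done as asked, in the order asked, and still so for the second after the job is handed in, with the robot touching nothing.
It also fails if it takes over 64 s, if anything falls off the work surface, if the arm or the gripper's body presses on something with over 40 N, if the wrist force passes 120 N, or if a joint passes its speed limit or range.

## Working session

There is one attempt and no reset: what is moved stays moved. The work goes in short steps, Python scripts to look and compute and a tool call to move; the robot and the scene stay as the last step left them, time stands still between calls to the robot, and variables do not carry over. Pictures are saved under pics/ and viewed, and the job is handed in when it is done.

Besides the shell and the picture viewer there is one more tool, called as name([rows], argument=value, ...), one row to a line, values as JSON. servo_tool: Moves the arm, as the interface text tells. Its arguments: {"type":"object","properties":{"targets":{"type":"array","items":{"type":"array","items":{"type":"number"}}}},"required":["targets"]}

```bash
mkdir -p pics; ls; cat > h.py <<'E'
import numpy as np, cv2
from bench import ctrl
from scipy.spatial.transform import Rotation as Rn
def RR(q): return Rn.from_quat([q[1],q[2],q[3],q[0]]).as_matrix()
def snap(name,f):
    o=ctrl.get_obs(); c=ctrl.camera(name); cv2.imwrite('pics/'+f,c['pixels'])
    np.savez('pics/'+f[:-4]+'.npz',K=c['intrinsics'],D=c['D'],px=c['pixels'],**({'R':c['R'],'t':c['t']} if 'R' in c else {'T':c['tool_from_camera'],'p':o['eef_pos'],'q':o['eef_rot']}))
def load(f):
    z=np.load('pics/'+f+'.npz'); K,D=z['K'],z['D']
    if 'R' in z: R,t=z['R'],z['t']
    else:
        W=np.eye(4);W[:3,:3]=RR(z['q']);W[:3,3]=z['p'];C=np.linalg.inv(W@z['T']);R,t=C[:3,:3],C[:3,3]
    return K,D,R,t,z['px']
def ray(f,uv):
    K,D,R,t,_=load(f); n=cv2.undistortPoints(np.array(uv,float).reshape(-1,1,2),K,D).reshape(-1,2)
    d=np.c_[n,np.ones(len(n))]@R; return -R.T@t,d
def onz(f,uv,z):
    o,d=ray(f,uv); return o+d*((z-o[2])/d[:,2])[:,None]
def proj(f,X):
    K,D,R,t,_=load(f); return cv2.projectPoints(np.array(X,float).reshape(-1,1,3),cv2.Rodrigues(R)[0],t,K,D)[0].reshape(-1,2)
def tri(f1,u1,f2,u2):
    o1,d1=ray(f1,[u1]);o2,d2=ray(f2,[u2]);A=np.c_[d1[0],-d2[0]];s=np.linalg.lstsq(A,o2-o1,rcond=None)[0]
    a=o1+d1[0]*s[0];b=o2+d2[0]*s[1];return (a+b)/2,np.linalg.norm(a-b)
def st():
    o=ctrl.get_obs();print('t',round(o['time_s'],2),'p',np.round(o['eef_pos'],4),'\nR',np.round(RR(o['eef_rot']),3).tolist(),'\nq',np.round(o['q'],3),'F',np.round(o['wrist_force'],1),'op',round(float(o['opening']),3));return o
E
python3 - <<'E'
from h import *
for n in ['side','top','wrist']: snap(n,n+'0.png')
st()
for n in ['side0','top0']:
    K,D,R,t,_=load(n);print(-R.T@t, R[2])
E
```

```text
pics
t 0.15 p [0.2367 0.5235 0.193 ] 
R [[-0.001, 0.412, 0.911], [-0.001, 0.911, -0.412], [-1.0, -0.001, -0.0]] 
q [ 0.94   0.181  1.608 -0.     1.354 -0.206] F [ 0.2 -0.9 -0.3] op 1.001
[-0.15545778 -0.99633051  0.80007389] [ 0.50114761  0.70278656 -0.50491795]
[ 0.44899552 -0.04540338  1.34570592] [ 0.07575548  0.00476946 -0.99711502]
```

View pics/top0.png

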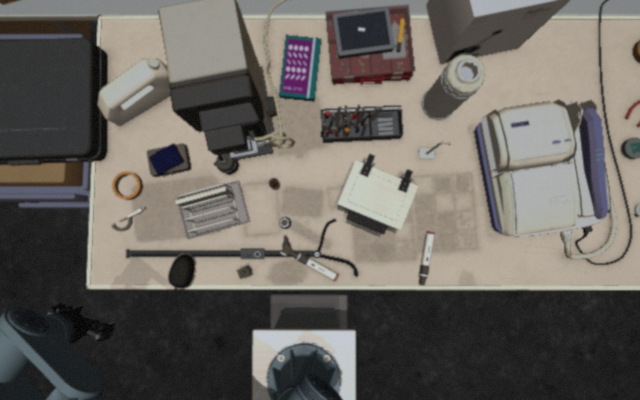

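View pics/side0.png

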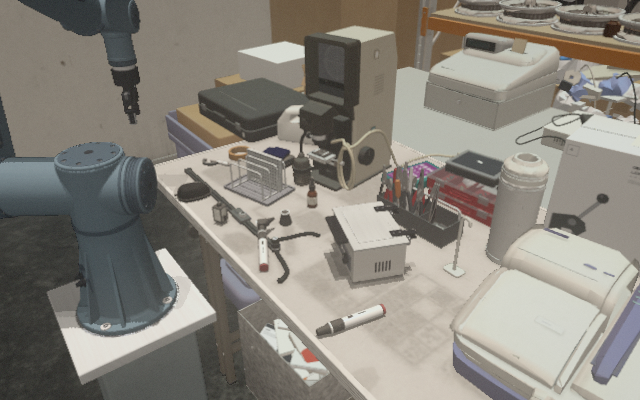

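View pics/wrist0.png

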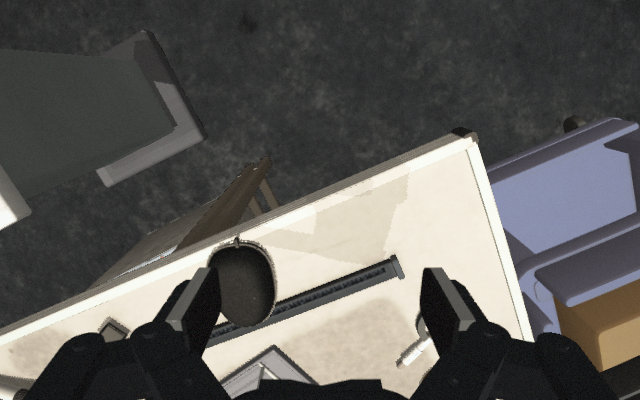

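Top: bath lid around (378,195), its lip at (362,222), and its hooks at (367,165) and (405,180). The rack is at (212,208), the loupe at (285,222) and the bottle at (274,184). I'll zoom in next.

```bash
python3 - <<'E'
from h import *
p=load('top0')[4]
cv2.imwrite('pics/tz1.png',cv2.resize(p[140:245,320:440],None,fx=6,fy=5.7,interpolation=cv2.INTER_CUBIC)) 
cv2.imwrite('pics/tz2.png',cv2.resize(p[170:245,165:295],None,fx=6,fy=6,interpolation=cv2.INTER_CUBIC)) 
p=load('side0')[4]
cv2.imwrite('pics/sz1.png',cv2.resize(p[190:290,320:420],None,fx=6,fy=6,interpolation=cv2.INTER_CUBIC)) 
cv2.imwrite('pics/sz2.png',cv2.resize(p[130:230,200:330],None,fx=6,fy=6,interpolation=cv2.INTER_CUBIC)) 
E
```

```text
(no output)
```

View pics/tz1.png

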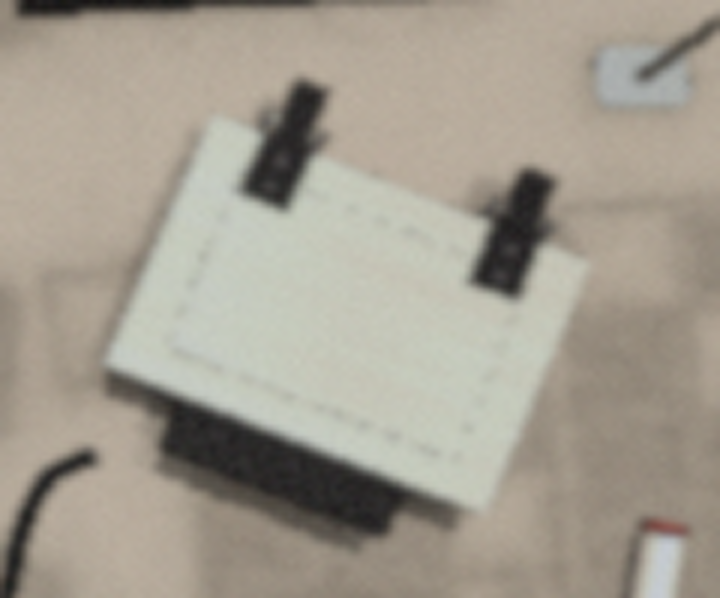

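View pics/tz2.png

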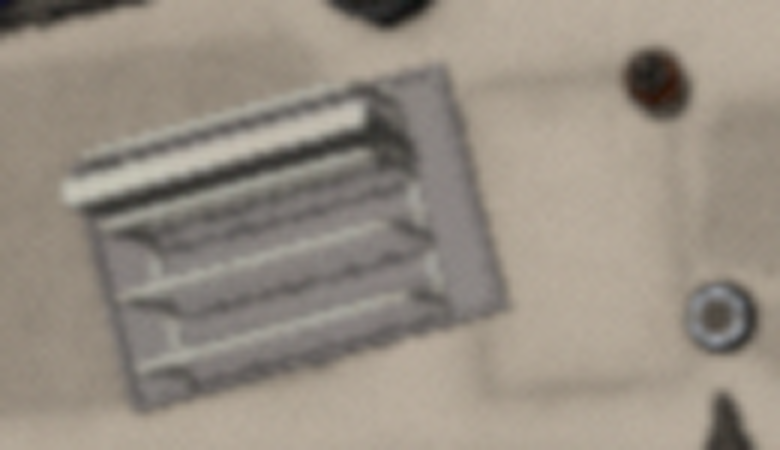

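View pics/sz1.png

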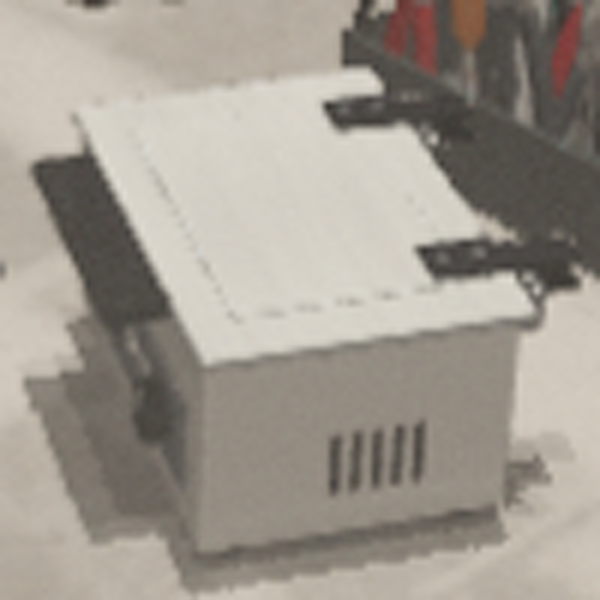

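View pics/sz2.png

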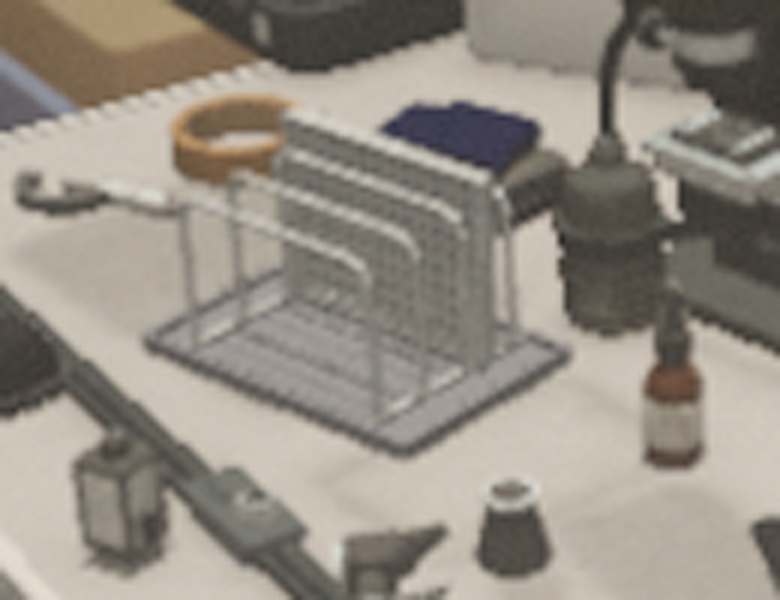

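```bash
python3 - <<'E'
from h import *
def c(l,sx,sy,ox,oy): l=np.array(l,float);return np.c_[(l[:,0]+.5)/sx-.5+ox,(l[:,1]+.5)/sy-.5+oy]
def rep(n,P,M):
    # fit 2D rigid: model M->P
    P=P[:,:2];m=M.mean(0);p=P.mean(0);H=(M-m).T@(P-p);a=np.arctan2(H[0,1]-H[1,0],H[0,0]+H[1,1])
    R=np.array([[np.cos(a),-np.sin(a)],[np.sin(a),np.cos(a)]]);t=p-R@m
    print(n,'yaw',a,np.degrees(a),'org',t,'res mm',np.round((P-(M@R.T+t))*1e3,1).tolist());return a,t
# lid in bath frame: lid x = 80.5 - xb ; y flips ; use bath axes (x back)
L=c([(212,118),(590,262),(490,512),(107,365)],6,5.7,320,140)
P=onz('top0',L,.111)
# bath +y: x back, z up -> y left
rep('bath',P,np.array([[71.5,100],[71.5,-100],[-69.5,-100],[-69.5,100]])/1e3)
S=c([(375,70),(535,320),(208,362),(78,115)],6,6,320,190)
rep('bath side',onz('side0',S,.111),np.array([[71.5,100],[71.5,-100],[-69.5,-100],[-69.5,100]])/1e3)
T=c([(445,65),(508,305),(140,408)],6,6,165,170)
rep('rack tray',onz('top0',T,.012),np.array([[68,-102],[-68,-102],[-68,102]])/1e3)
H=c([(142,368),(405,293),(120,298),(385,225),(100,224),(370,150)],6,6,165,170)
print(np.round(onz('top0',H,.103),4))
rep('hoops',onz('top0',H,.1),np.array([[-54,72.5],[-54,-72.5],[-18,72.5],[-18,-72.5],[18,72.5],[18,-72.5]])/1e3)
T=c([(570,352),(400,452),(147,342)],6,6,200,130)
rep('rack tray side',onz('side0',T,.012),np.array([[68,-102],[-68,-102],[-68,102]])/1e3)
for n,uv in [('loupe',(285,222)),('bottle',(274.5,184))]: print(n,onz('top0',[uv],.04))
E
```

```text
bath yaw -0.3833914874253719 -21.96671413071678 org [ 0.56001469 -0.21910467] res mm [[-1.9, -0.3], [-1.4, 2.1], [1.8, -0.4], [1.6, -1.4]]
bath side yaw -0.4034408689828205 -23.115459075806015 org [ 0.55989542 -0.22107612] res mm [[1.0, 0.8], [-3.2, 0.9], [4.0, 2.1], [-1.8, -3.7]]
rack tray yaw 0.270087208112168 15.474857125298758 org [0.52523232 0.28429411] res mm [[-3.4, 0.8], [1.5, 2.2], [2.0, -3.0]]
[[0.4548 0.3332 0.103 ]
 [0.4915 0.2057 0.103 ]
 [0.4889 0.3447 0.103 ]
 [0.5246 0.216  0.103 ]
 [0.525  0.3554 0.103 ]
 [0.5614 0.2239 0.103 ]]
hoops yaw 0.2747407265007117 15.74148408884883 org [0.52515935 0.28548261] res mm [[1.3, -6.5], [-1.3, 5.2], [0.8, -4.7], [-2.7, 5.8], [2.3, -3.8], [-0.5, 4.0]]
rack tray side yaw 0.27441233727894804 15.722668772404187 org [0.52039116 0.27925475] res mm [[-1.9, 2.0], [-1.2, 3.3], [3.2, -5.3]]
loupe [[0.48281525 0.05577824 0.04      ]]
bottle [[0.59998831 0.0889985  0.04      ]]
```

```bash
cat >> h.py <<'E'
def plan(p,R,n=8,o=None,arc=None):
    """print shift/turn rows from present pose to target p,R over n rows"""
    o=o or ctrl.get_obs();R0=RR(o['eef_rot']);p0=np.array(o['eef_pos'])
    rv=Rn.from_matrix(R0.T@R).as_rotvec();s=R0.T@(np.array(p)-p0)*1e3
    print('rotvec',np.round(rv,3),np.round(np.degrees(np.linalg.norm(rv)),1),'deg shift',np.round(s,1),round(np.linalg.norm(s),1))
    return rv,s
def rows(rv,s,g,fr):
    for f in fr: print([round(float(x),3) for x in rv*f]+[round(float(x),1) for x in s*f]+[g])
def frame(x,y):
    x=np.array(x,float);x/=np.linalg.norm(x);y=np.array(y,float);y-=x*(x@y);y/=np.linalg.norm(y);return np.c_[x,y,np.cross(x,y)]
E
python3 - <<'E'
from h import *
a=np.radians(-22)
rv,s=plan([.46,-.20,.40],frame([0,0,-1],[np.cos(a),np.sin(a),0]))
rows(rv,s,1,[.06,.12,.18,.24,.30,.36,.42,.48])
print(onz('top0',[(428,257),(305,255),(320,268),(440,150),(350,270)],.02))
E
```

```text
rotvec [1.53e+00 1.00e-03 1.00e-03] 87.7 deg shift [-206.4 -567.4  501.6] 785.0
[0.092, 0.0, 0.0, -12.4, -34.0, 30.1, 1]
[0.184, 0.0, 0.0, -24.8, -68.1, 60.2, 1]
[0.275, 0.0, 0.0, -37.1, -102.1, 90.3, 1]
[0.367, 0.0, 0.0, -49.5, -136.2, 120.4, 1]
[0.459, 0.0, 0.0, -61.9, -170.2, 150.5, 1]
[0.551, 0.0, 0.0, -74.3, -204.3, 180.6, 1]
[0.643, 0.0, 0.001, -86.7, -238.3, 210.7, 1]
[0.734, 0.0, 0.001, -99.1, -272.4, 240.8, 1]
[[ 0.37573802 -0.38540807  0.02      ]
 [ 0.38138062 -0.00526278  0.02      ]
 [ 0.34158334 -0.05169634  0.02      ]
 [ 0.71039473 -0.42943361  0.02      ]
 [ 0.33560958 -0.14424176  0.02      ]]
```

servo_tool([
  [0.1,0,0,-20,-34,30,1],
  [0.2,0,0,-40,-70,62,1],
  [0.3,0,0,-60,-106,94,1],
  [0.4,0,0,-75,-142,126,1],
  [0.5,0,0,-90,-178,158,1],
  [0.6,0,0,-105,-214,190,1],
  [0.7,0,0,-115,-250,222,1],
  [0.8,0,0,-125,-285,252,1],
])

```text
time_s: 1.15
eef_pos: [0.349, 0.1586, 0.3186]
eef_rot: [0.578, 0.407, 0.578, -0.408]
wrist_force: [0.7, 0.4, -0.2]
opening: 1.002
```

```bash
python3 - <<'E'
from h import *
st()
a=np.radians(-22)
rv,s=plan([.46,-.20,.40],frame([0,0,-1],[np.cos(a),np.sin(a),0]))
E
```

```text
t 1.15 p [0.349  0.1586 0.3186] 
R [[-0.0, 0.942, 0.336], [-0.001, 0.336, -0.942], [-1.0, -0.001, 0.001]] 
q [ 1.150e-01 -3.600e-01  1.859e+00 -1.000e-03  1.643e+00 -2.280e-01] F [ 0.7  0.4 -0.2] op 1.002
rotvec [0.727 0.001 0.   ] 41.6 deg shift [-81.  -16.1 375.1] 384.1
```

servo_tool([
  [0.1,0,0,-10,-2,50,1],
  [0.2,0,0,-20,-4,100,1],
  [0.3,0,0,-30,-6,150,1],
  [0.4,0,0,-41,-8,200,1],
  [0.5,0,0,-52,-10,250,1],
  [0.6,0,0,-62,-12,300,1],
  [0.7,0,0,-72,-14,345,1],
  [0.73,0,0,-81,-16,375,1],
])

```text
time_s: 2.15
eef_pos: [0.4601, -0.2018, 0.3996]
eef_rot: [-0.393, -0.587, -0.394, 0.588]
wrist_force: [-1.0, -1.0, 0.4]
opening: 1.004
```

```bash
python3 - <<'E'
from h import *
snap('wrist','w1.png')
st()
E
```

```text
t 2.2 p [ 0.4607 -0.2047  0.4002] 
R [[-0.0, 0.924, -0.383], [-0.003, -0.383, -0.924], [-1.0, 0.001, 0.003]] 
q [-0.652 -0.072  1.466 -0.003  1.746 -0.26 ] F [-1.6 -1.6 -0. ] op 0.996
```

View pics/w1.png

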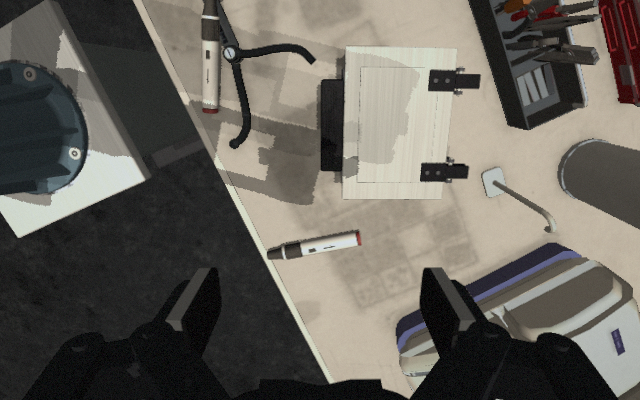

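Wrist view: plate corners are near (345,46), (457,48), (443,199) and (342,198). The lip runs from x=321 to 343, y=79 to 171. The handle lies at (315,244).

```bash
python3 - <<'E'
from h import *
p=load('w1')[4]
cv2.imwrite('pics/w1z.png',cv2.resize(p[35:210,310:490],None,fx=4.4,fy=3.4,interpolation=cv2.INTER_CUBIC))
from scipy.optimize import least_squares
D=[([.94,.181,1.608,0,1.354,-.206],[.2367,.5235,.193]),([.115,-.36,1.859,-.001,1.643,-.228],[.349,.1586,.3186]),([-.652,-.072,1.466,-.003,1.746,-.26],[.4607,-.2047,.4002])]
for q,X in D:
    X=np.array(X);c,s=np.cos(q[0]),np.sin(q[0]);print('rad',c*X[0]+s*X[1],'lat',-s*X[0]+c*X[1],'z',X[2])
A=[];b=[]
for q,X in D:
    c,s=np.cos(q[0]),np.sin(q[0]);r=c*X[0]+s*X[1]
    # r = a + L2 sin q2 + L3 sin(q23); z = H' + L2 cos q2 + L3 cos q23   (tool down: H'=h-d6)
    A+=[[1,0,np.sin(q[1]),np.sin(q[1]+q[2])],[0,1,np.cos(q[1]),np.cos(q[1]+q[2])]];b+=[r,X[2]]
x,res,_,sv=np.linalg.lstsq(np.array(A),np.array(b),rcond=None);print('a,h-d6,L2,L3',x,res,sv,np.array(A)@x-b)
E
```

```text
rad 0.5623594910869383 lat 0.11760502873788939 z 0.193
rad 0.3648936045048964 lat 0.11750581854284595 z 0.3186
rad 0.49040478007846666 lat 0.11683206612994013 z 0.4002
a,h-d6,L2,L3 [ 0.00054736 -0.08421516  0.39374057  0.51119115] [0.00034561] [2.48174293 2.39300953 0.26987975 0.20401551] [ 0.00813615 -0.00056741  0.0068233   0.00235551 -0.01495945 -0.00178809]
```

View pics/w1z.png

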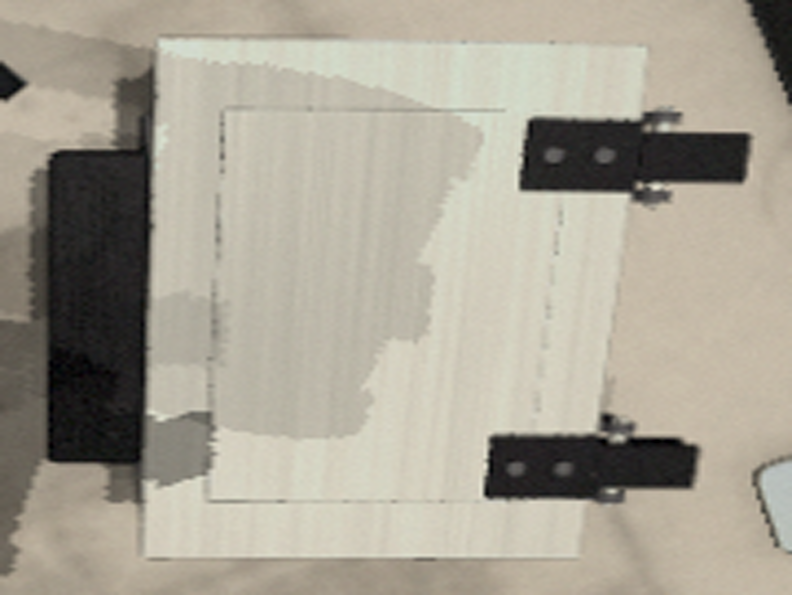

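```bash
python3 - <<'E'
from h import *
def c(l,sx,sy,ox,oy): l=np.array(l,float);return np.c_[(l[:,0]+.5)/sx-.5+ox,(l[:,1]+.5)/sy-.5+oy]
def rep(n,P,M):
    P=P[:,:2];m=M.mean(0);p=P.mean(0);H=(M-m).T@(P-p);a=np.arctan2(H[0,1]-H[1,0],H[0,0]+H[1,1])
    R=np.array([[np.cos(a),-np.sin(a)],[np.sin(a),np.cos(a)]]);t=p-R@m
    print(n,'yaw',np.degrees(a),'org',t,'res mm',np.round((P-(M@R.T+t))*1e3,1).tolist());return a,t
W=c([(158,38),(647,45),(580,558),(145,558)],4.4,3.4,310,35)
rep('bath',onz('w1',W,.111),np.array([[-69.5,100],[71.5,100],[71.5,-100],[-69.5,-100]])/1e3)
W=c([(50,150),(49,462)],4.4,3.4,310,35)
rep('lip',onz('w1',W,.113),np.array([[-99.5,60],[-99.5,-60]])/1e3)
D=[([.94,.181,1.608,0,1.354,-.206],[.2367,.5235,.193]),([.115,-.36,1.859,-.001,1.643,-.228],[.349,.1586,.3186]),([-.652,-.072,1.466,-.003,1.746,-.26],[.4607,-.2047,.4002])]
A=[];b=[]
for q,X in D:
    k,s=np.cos(q[0]),np.sin(q[0]);r=k*X[0]+s*X[1];t=q[1]+q[2]
    A+=[[1,0,np.sin(q[1]),np.sin(t),np.cos(t)],[0,1,np.cos(q[1]),np.cos(t),-np.sin(t)]];b+=[r,X[2]]
x,res,_,sv=np.linalg.lstsq(np.array(A),np.array(b),rcond=None);print('a,h-d6,L2,L3,e',x,res,sv,np.array(A)@x-b)
x,res,_,sv=np.linalg.lstsq(np.array(A)[:,1:],np.array(b),rcond=None);print('a=0',x,res,sv,np.array(A)[:,1:]@x-b)
E
```

```text
bath yaw -22.31829296891456 org [ 0.56250167 -0.21779793] res mm [[0.8, -0.7], [-1.5, -0.4], [-0.4, 0.9], [1.1, 0.3]]
lip yaw -22.456847130814495 org [ 0.56338291 -0.21726369] res mm [[-0.2, -0.6], [0.2, 0.6]]
a,h-d6,L2,L3,e [-7.60751508e-05 -4.16253208e-02  4.38897293e-01  5.14627514e-01
  8.77574278e-02] [1.00468108e-08] [2.98284306 2.4409604  0.26994628 0.20423594 0.17255802] [-9.94371421e-07  2.10779442e-05  1.50673098e-05 -7.74505969e-05
 -1.40729384e-05  5.63726527e-05]
a=0 [-0.0416253   0.43889706  0.51455248  0.08775643] [1.05262642e-08] [2.98112369 1.73508077 0.26937615 0.17272158] [ 2.00345325e-06  3.80865473e-05  1.63161641e-05 -8.20343093e-05
 -1.20172527e-05  4.39477621e-05]
```

```bash
cat >> h.py <<'E'
a=np.radians(-22.35); B=np.array([np.cos(a),np.sin(a),0]); Y=np.array([-np.sin(a),np.cos(a),0]); U=np.array([0,0,1.])
BO=np.array([.5625,-.2177,0])   # bath origin
PIN=BO+B*.0805+U*.103
def lid(th,lx,ly=0,lz=5e-3):
    """lid point at opening th rad (0 shut); lid axes x,y,z"""
    x=-B*np.cos(th)+U*np.sin(th); z=U*np.cos(th)+B*np.sin(th)
    return PIN+x*lx-Y*ly+z*lz, x, z
def grasp(th,lx=.172,phi=np.radians(45),ly=0):
    """tool pose gripping lip at grasp point lx; fingers turned phi from -lid x towards +Y"""
    p,x,z=lid(th,lx,ly); d=-x*np.cos(phi)+Y*np.sin(phi)
    return p+d*.019, frame(d,z), d
E
python3 - <<'E'
from h import *
p,R,d=grasp(np.pi/2)
rv,s=plan([.43,-.22,.38],R)
p,R,d=grasp(0);print(p,d)
E
```

```text
rotvec [-0.002  0.788 -0.002] 45.2 deg shift [ 20.3 -22.5  25.9] 39.8
[ 0.49540826 -0.17558898  0.108     ] [0.9228745  0.38510083 0.        ]
```

servo_tool([
  [0,0.12,0,2,-3,3,1],
  [0,0.25,0,5,-6,6,1],
  [0,0.38,0,8,-10,11,1],
  [0,0.5,0,12,-14,16,1],
  [0,0.62,0,16,-18,20,1],
  [0,0.74,0,19,-21,24,1],
  [0,0.785,0,20,-22,26,1],
  [0,0.785,0,20,-22,26,1],
])

```text
time_s: 3.2
eef_pos: [0.4302, -0.2205, 0.3796]
eef_rot: [0.213, 0.768, 0.513, -0.32]
wrist_force: [-0.2, -0.4, 0.6]
opening: 1.002
```

```bash
cat > kin.py <<'E'
import numpy as np
from scipy.spatial.transform import Rotation as Rn
H_D6=-0.0416;L2=.4389;L3=.51455;E=.08776;LAT=.1175
def rotx(a):return Rn.from_rotvec([a,0,0]).as_matrix()
def roty(a):return Rn.from_rotvec([0,a,0]).as_matrix()
def rotz(a):return Rn.from_rotvec([0,0,a]).as_matrix()
# forearm frame F: z along forearm (q23 from vertical, rotating about +y), x 'down/out' 
def fk(q,d6,ea,la):
    # ea: part of E after j4 (rolls), la: part of LAT after j4
    R1=rotz(q[0]);p=np.array([0,0,H_D6+d6])
    F=R1@roty(q[1]+q[2]); 
    p=p+R1@roty(q[1])@[0,0,L2]+F@[E-ea,LAT-la,0]+F@[0,0,L3]
    G=F@rotz(q[3]); p=p+G@[ea,la,0]
    T=G@roty(q[4])@rotz(q[5])   # z axis = tool x
    return p+T@[0,0,d6],T
E
python3 - <<'E'
from h import *;from kin import *
o=st();q=o['q'];R=RR(o['eef_rot'])
from scipy.optimize import least_squares
X=np.array(o['eef_pos'])
T=fk(q,.25,0,0)[1];print(np.round(T[:,2],3),R[:,0], np.round(T.T@R,3))
A=[]; # linear in d6,ea,la
f0=fk(q,0,0,0)[0];J=np.c_[fk(q,1,0,0)[0]-f0,fk(q,0,1,0)[0]-f0,fk(q,0,0,1)[0]-f0]
for cols in ([0],[0,1],[0,2],[0,1,2]):
    x,r,_,sv=np.linalg.lstsq(J[:,cols],X-f0,rcond=None);print(cols,x,np.round(J[:,cols]@x-(X-f0),4),sv)
E
```

```text
t 3.2 p [ 0.4302 -0.2205  0.3796] 
R [[0.27, 0.923, -0.273], [0.651, -0.384, -0.655], [-0.709, -0.001, -0.705]] 
q [-1.146  0.096  1.537  0.609  2.023 -0.626] F [-0.2 -0.4  0.6] op 1.002
[ 0.27   0.651 -0.709] [ 0.26993464  0.65125703 -0.70922462] [[-0. -1. -0.]
 [ 0.  0. -1.]
 [ 1. -0.  0.]]
[0] [0.35677729] [-0.0002  0.0001  0.    ] [0.76259475]
[0, 1] [0.35645235 0.00055426] [-0. -0.  0.] [0.91052074 0.33449528]
[0, 2] [ 3.56786461e-01 -9.43574056e-05] [-0.0002  0.0001 -0.    ] [0.77142745 0.58807721]
[0, 1, 2] [ 3.56461836e-01  5.45259258e-04 -4.33092889e-05] [-0. -0. -0.] [0.91294806 0.59948674 0.32781238]
```

```bash
cat >> kin.py <<'E'
D6=.3568
LO=np.array([-2.99,-.89,.3,-1.14,0,-3.12]);HI=np.array([2.99,2.07,2.58,4.28,2.63,3.12])
TT=np.array([[0,-1,0],[0,0,-1],[1,0,0.]])
from scipy.optimize import least_squares
def FK(q):
    p,T=fk(q,D6,0,0); return p,T@TT
def ik(p,R,q0):
    f=lambda q:np.r_[(FK(q)[0]-p)*5,Rn.from_matrix(R.T@FK(q)[1]).as_rotvec()]
    r=least_squares(f,np.clip(q0,LO+1e-3,HI-1e-3),bounds=(LO,HI),xtol=1e-12,ftol=1e-12);return r.x,np.linalg.norm(r.fun)
def elbow(q):
    R1=rotz(q[0]);e=np.array([0,0,H_D6+D6])+R1@roty(q[1])@[0,0,L2]; w=FK(q)[0]-FK(q)[1][:,0]*D6; return e,w
E
python3 - <<'E'
from h import *;from kin import *
o=ctrl.get_obs();q0=np.array(o['q'])
for ph in (35,45,60,75,90):
  print('phi',ph);q=q0.copy()
  # go from current to upright grasp then reverse
  for th in np.radians(np.arange(100,-1,-10)):
    p,R,d=grasp(th,phi=np.radians(ph));qn,e=ik(p,R,q);
    if round(np.degrees(th))%20==0 : print(int(round(np.degrees(th))),np.round(qn,2),'err %.4f'%e,'dq %.2f'%abs(qn-q).max(),'wrist',np.round(elbow(qn)[1],2))
    q=qn
E
```

```text
phi 35
100 [-0.77  0.66  0.97  0.53  1.87 -0.26] err 0.0000 dq 0.57 wrist [ 0.64 -0.46  0.54]
80 [-0.86  0.32  1.45  0.61  1.55 -0.6 ] err 0.0000 dq 0.23 wrist [ 0.5  -0.4   0.55]
60 [-1.    0.07  1.85  0.82  1.32 -1.03] err 0.0000 dq 0.23 wrist [ 0.36 -0.34  0.49]
40 [-1.18 -0.02  2.18  1.11  1.25 -1.62] err 0.0000 dq 0.32 wrist [ 0.25 -0.3   0.4 ]
20 [-1.37  0.22  2.36  1.38  1.36 -2.36] err 0.0000 dq 0.38 wrist [ 0.17 -0.27  0.26]
0 [-1.45  0.77  2.26  1.47  1.58 -3.04] err 0.0000 dq 0.31 wrist [ 0.15 -0.26  0.11]
phi 45
100 [-0.83  0.7   0.98  0.67  1.91 -0.28] err 0.0000 dq 0.60 wrist [ 0.62 -0.5   0.51]
80 [-0.92  0.4   1.42  0.74  1.64 -0.67] err 0.0000 dq 0.21 wrist [ 0.48 -0.44  0.51]
60 [-1.05  0.19  1.79  0.89  1.47 -1.13] err 0.0000 dq 0.24 wrist [ 0.36 -0.39  0.46]
40 [-1.21  0.14  2.08  1.1   1.42 -1.68] err 0.0000 dq 0.29 wrist [ 0.26 -0.35  0.37]
20 [-1.36  0.35  2.22  1.26  1.48 -2.33] err 0.0000 dq 0.33 wrist [ 0.19 -0.32  0.25]
0 [-1.42  0.77  2.15  1.33  1.62 -2.93] err 0.0000 dq 0.28 wrist [ 0.17 -0.31  0.11]
phi 60
100 [-0.9   0.77  1.01  0.89  1.96 -0.32] err 0
[... 814 characters left out ...]
 0.27]
20 [-1.23  0.69  1.79  1.04  1.85 -2.24] err 0.0000 dq 0.25 wrist [ 0.29 -0.46  0.2 ]
0 [-1.25  0.87  1.75  1.03  1.85 -2.7 ] err 0.0000 dq 0.23 wrist [ 0.27 -0.45  0.11]
phi 90
100 [-0.96  0.94  1.08  1.3   2.08 -0.35] err 0.0000 dq 0.84 wrist [ 0.54 -0.57  0.27]
80 [-1.01  0.84  1.27  1.22  2.1  -0.8 ] err 0.0000 dq 0.23 wrist [ 0.49 -0.55  0.27]
60 [-1.06  0.78  1.42  1.14  2.1  -1.27] err 0.0000 dq 0.24 wrist [ 0.43 -0.53  0.25]
40 [-1.1   0.78  1.52  1.05  2.08 -1.75] err 0.0000 dq 0.24 wrist [ 0.39 -0.51  0.22]
20 [-1.14  0.84  1.57  0.97  2.04 -2.21] err 0.0000 dq 0.23 wrist [ 0.36 -0.5   0.17]
0 [-1.15  0.95  1.55  0.92  2.   -2.64] err 0.0000 dq 0.21 wrist [ 0.35 -0.5   0.11]
```

```bash
python3 - <<'E'
from h import *;from kin import *
# knob
o,dd=ray('side0',[(344.5,257),(343,250),(345,262)])
for d in dd:
    for x in(-.0675,-.085):
        s=((BO-o)@B+x)/(d@B);X=o+d*s;print('knob',x,round((X-BO)@Y,3),round(X[2],3))
q0=np.array(ctrl.get_obs()['q'])
RA=np.radians(15.7);RX=np.array([np.cos(RA),np.sin(RA),0]);RO=np.array([.525,.2845,0])
for ph in (45,55,65):
  print('phi',ph);phr=np.radians(ph);q=q0.copy()
  for th in np.radians(np.arange(90,-1,-10)): p,R,d=grasp(th,.174,phr);q,e=ik(p,R,q)
  print('shut',np.round(q,2),e)
  p,R,d=grasp(0,.174,phr)
  for b in(.05,.1): qq,e=ik(p-d*b,R,q);print('back',b,np.round(qq,2),e,np.round(p-d*b,3))
  q=q0
  p,R,d=grasp(np.pi/2,.174,phr);q,e=ik(p,R,q);print('up',np.round(q,2),e)
  for z in(.04,.08): qq,e=ik(p+U*z,R,q);print('lift',z,np.round(qq,2),e)
  R0=R;P0=p-U*p[2]
  for sx in(0,-.036):
    S=RO+RX*sx; 
    qq2=qq
    for f in np.linspace(0,1,11):
      Rz=rotz(f*(RA-a)); off=p-PIN; lo=PIN+f*(S+U*.17-PIN); lo[2]=max(lo[2],.17)
      qq2,e=ik(lo+Rz@off,Rz@R0,qq2)
      if f in(.5,1): print('slot',sx,f,np.round(qq2,2),round(e,4))
    qq3,e=ik(S+U*.03+Rz@off,Rz@R0,qq2);print('down',np.round(qq3,2),round(e,4),elbow(qq3))
E
```

```text
knob -0.0675 -0.018 0.03
knob -0.085 -0.075 0.075
knob -0.0675 -0.004 0.042
knob -0.085 -0.061 0.086
knob -0.0675 -0.023 0.018
knob -0.085 -0.08 0.063
phi 45
shut [-1.43  0.77  2.15  1.33  1.62 -2.93] 4.048289085313016e-09
back 0.05 [-1.57  0.77  2.15  1.19  1.65 -2.94] 1.539326167664229e-13 [ 0.447 -0.194  0.108]
back 0.1 [-1.7   0.77  2.14  1.05  1.69 -2.94] 1.954920284508735e-09 [ 0.401 -0.213  0.108]
up [-0.87  0.54  1.21  0.69  1.77 -0.47] 1.7845818384258148e-14
lift 0.04 [-0.87  0.51  1.17  0.7   1.82 -0.43] 1.2954056236769336e-12
lift 0.08 [-0.87  0.48  1.13  0.72  1.87 -0.38] 1.8032008180276604e-15
slot 0 0.5 [-0.56  0.24  1.47  0.69  1.81 -0.47] 0.0
slot 0 1.0 [-0.1   0.2   1.51  0.73  1.73 -0.37] 0.0
down [-0.1   0.34  1.64  0.72  1.53 -0.55] 0.0 (array([ 0.14754681, -0.01544806,  0.72826719]), array([0.59444926, 0.05590381, 0.44286067]))
slot -0.036 0.5 [-0.58  0.21  1.51  0.68  1.82 -0.49] 0.0
slot -0.036 1.0 [-0.13  0.13  1.6   0.72  1.73 -0.4 ] 0.0
down [-0.13  0.27  1.73  0.71  1.53 -0.58] 0.0 (array([ 0.117605  , -0.01519225,  0.73777717]), array([0.55979236, 0.046162
[... 1257 characters left out ...]
.68  1.2   0.95  1.91 -0.54] 1.059869347888037e-11
lift 0.04 [-0.95  0.64  1.18  0.97  1.95 -0.49] 9.100545643335113e-15
lift 0.08 [-0.95  0.6   1.15  0.99  1.98 -0.43] 2.392575562104111e-10
slot 0 0.5 [-0.65  0.38  1.5   0.93  1.94 -0.56] 0.0
slot 0 1.0 [-0.21  0.32  1.56  0.99  1.84 -0.51] 0.0
down [-0.21  0.51  1.63  0.94  1.7  -0.72] 0.0 (array([ 0.21043663, -0.04429202,  0.69780665]), array([ 0.61265799, -0.00887582,  0.34676045]))
slot -0.036 0.5 [-0.68  0.35  1.53  0.92  1.95 -0.58] 0.0
slot -0.036 1.0 [-0.24  0.25  1.66  0.97  1.85 -0.54] 0.0
down [-0.24  0.45  1.72  0.92  1.7  -0.76] 0.0 (array([ 0.18615089, -0.04492434,  0.71012134]), array([ 0.57800109, -0.01861743,  0.34676045]))
```

```bash
python3 - <<'E'
from h import *;from kin import *
p,R,d=grasp(0,.174,np.radians(55))
T=p-d*.09; print('target',T)
rv,s=plan(T,R)
o=ctrl.get_obs();q=np.array(o['q']);R0=RR(o['eef_rot']);p0=np.array(o['eef_pos'])
for f in np.linspace(0,1,11)[1:]:
    q2,e=ik(p0+f*(T-p0),R0@Rn.from_rotvec(rv*f).as_matrix(),q);print(np.round(f,1),np.round(q2,2),round(e,4),np.round(elbow(q2)[1],2));q=q2
E
```

```text
target [ 0.41624317 -0.22045028  0.108     ]
rotvec [-1.206  0.142  1.011] 90.5 deg shift [188.9 -12.8 195.2] 272.0
0.1 [-1.2   0.05  1.65  0.65  1.93 -0.81] 0.0 [ 0.3  -0.44  0.6 ]
0.2 [-1.26  0.02  1.76  0.7   1.85 -1.  ] 0.0 [ 0.26 -0.43  0.56]
0.3 [-1.32  0.01  1.86  0.76  1.79 -1.2 ] 0.0 [ 0.23 -0.43  0.52]
0.4 [-1.38  0.03  1.95  0.82  1.74 -1.42] 0.0 [ 0.2  -0.42  0.47]
0.5 [-1.43  0.08  2.03  0.88  1.71 -1.65] 0.0 [ 0.18 -0.41  0.41]
0.6 [-1.48  0.17  2.08  0.93  1.69 -1.9 ] 0.0 [ 0.15 -0.41  0.36]
0.7 [-1.53  0.3   2.1   0.97  1.68 -2.15] 0.0 [ 0.14 -0.41  0.3 ]
0.8 [-1.55  0.46  2.09  1.    1.69 -2.4 ] 0.0 [ 0.12 -0.41  0.23]
0.9 [-1.57  0.63  2.05  1.02  1.72 -2.63] 0.0 [ 0.12 -0.41  0.17]
1.0 [-1.57  0.8   1.98  1.03  1.76 -2.84] 0.0 [ 0.12 -0.41  0.11]
```

servo_tool([
  [-0.1,0.012,0.084,16,-1,16,1],
  [-0.2,0.023,0.167,31,-2,32,0.5],
  [-0.3,0.035,0.25,47,-3,48,0],
  [-0.4,0.047,0.335,63,-4,65,-0.3],
  [-0.5,0.059,0.42,78,-5,81,-0.3],
  [-0.6,0.07,0.503,94,-6,97,-0.3],
  [-0.7,0.082,0.587,110,-7,113,-0.3],
  [-0.8,0.094,0.67,125,-8.5,129,-0.3],
])

```text
time_s: 4.2
eef_pos: [0.4214, -0.2203, 0.2001]
eef_rot: [0.56, 0.76, 0.33, 0.022]
wrist_force: [0.6, 0.0, -0.2]
opening: 0.351
```

```bash
python3 - <<'E'
from h import *;from kin import *
st()
p,R,d=grasp(0,.174,np.radians(55))
T=p-d*.09
rv,s=plan(T,R)
E
```

```text
t 4.2 p [ 0.4214 -0.2203  0.2001] 
R [[0.781, 0.477, 0.404], [0.526, -0.155, -0.836], [-0.336, 0.865, -0.372]] 
q [-1.51   0.243  2.096  0.956  1.681 -2.062] F [ 0.6  0.  -0.2] op 0.351
rotvec [-0.398  0.047  0.342] 30.2 deg shift [ 26.8 -82.2  32.3] 92.3
```

servo_tool([
  [-0.08,0.009,0.068,5,-16,6,-0.3],
  [-0.16,0.019,0.136,11,-33,13,-0.3],
  [-0.24,0.028,0.205,16,-49,19,-0.3],
  [-0.32,0.037,0.273,21,-65,26,-0.3],
  [-0.398,0.047,0.342,27,-82,32,-0.3],
  [-0.398,0.047,0.342,27,-82,32,-0.3],
  [-0.398,0.047,0.342,27,-82,32,-0.3],
  [-0.398,0.047,0.342,27,-82,32,-0.3],
])

```text
time_s: 5.2
eef_pos: [0.4166, -0.2208, 0.1093]
eef_rot: [0.68, 0.677, 0.2, 0.198]
wrist_force: [-0.3, -0.1, -0.3]
opening: 0.347
```

```bash
python3 - <<'E'
from h import *;from kin import *
snap('wrist','w2.png');snap('side','s2.png')
st()
p,R,d=grasp(0,.174,np.radians(55))
rv,s=plan(p,R)
E
```

```text
t 5.3 p [ 0.4165 -0.2207  0.1092] 
R [[0.842, 0.001, 0.54], [0.54, 0.004, -0.842], [-0.003, 1.0, 0.003]] 
q [-1.574  0.79   1.991  1.026  1.761 -2.838] F [ 0.6 -0.7  0.8] op 0.346
rotvec [ 0.003 -0.001  0.003] 0.2 deg shift [90.  -0.9 -0.3] 90.0
```

View pics/w2.png

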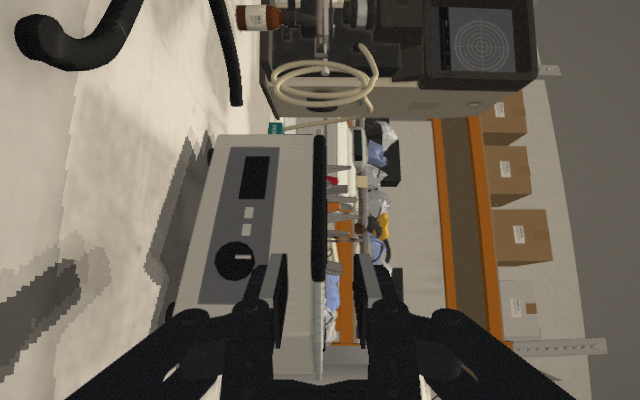

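View pics/s2.png

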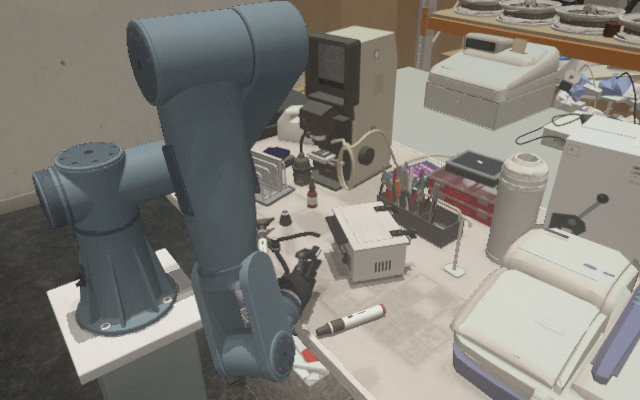

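Wrist view: the lip is the dark bar at x≈313–327, and it sits centred between the fingers (≈285–357). The knob is below the lower finger. Moving in to close on the lip.

servo_tool([
  [0,0,0,18,0,0,-0.3],
  [0,0,0,36,0,0,-0.3],
  [0,0,0,54,-0.5,0,-0.3],
  [0,0,0,70,-0.8,0,-0.3],
  [0,0,0,82,-0.8,0,-0.3],
  [0.003,0,0.003,90,-0.8,0,-0.3],
  [0.003,0,0.003,90,-0.8,0,-0.3],
  [0.003,0,0.003,90,-0.8,0,-0.3],
])

```text
time_s: 6.3
eef_pos: [0.4921, -0.1725, 0.1081]
eef_rot: [0.678, 0.679, 0.199, 0.199]
wrist_force: [-0.4, 0.6, -1.0]
opening: 0.346
```

```bash
python3 - <<'E'
from h import *;from kin import *
snap('wrist','w3.png')
st()
p,R,d=grasp(0,.174,np.radians(55))
rv,s=plan(p,R)
E
```

```text
t 6.35 p [ 0.4921 -0.1726  0.1081] 
R [[0.842, -0.0, 0.54], [0.54, -0.0, -0.842], [0.0, 1.0, -0.0]] 
q [-1.376  0.787  2.026  1.213  1.689 -2.835] F [0.5 0.5 0.1] op 0.35
rotvec [-0. -0. -0.] 0.0 deg shift [ 0.3 -0.1 -0.6] 0.7
```

View pics/w3.png

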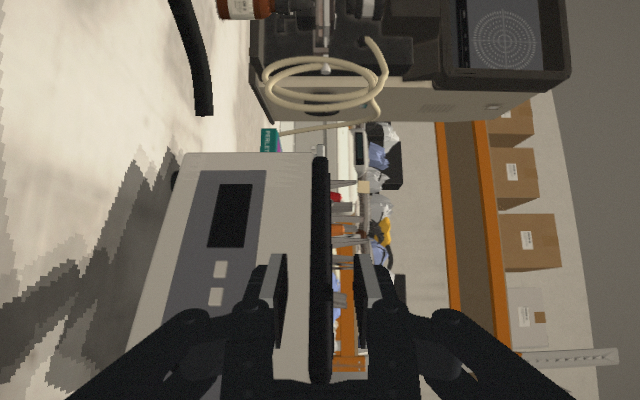

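servo_tool([
  [0,0,0,0,0,0,-0.6],
  [0,0,0,0,0,0,-0.8],
  [0,0,0,0,0,0,-1],
  [0,0,0,0,0,0,-1],
  [0,0,0,0,0,0,-1],
  [0,0,0,0,0,0,-1],
  [0,0,0,0,0,0,-1],
  [0,0,0,0,0,0,-1],
])

```text
time_s: 7.35
eef_pos: [0.4921, -0.1727, 0.1081]
eef_rot: [0.679, 0.679, 0.199, 0.199]
wrist_force: [-1.2, -1.4, 0.2]
opening: 0.066
```

```bash
python3 - <<'E'
from h import *;from kin import *
st()
# swing rows: rotate about pin axis from measured pose
o=ctrl.get_obs();R0=RR(o['eef_rot']);p0=np.array(o['eef_pos'])
for i in range(1,15):
    th=np.radians(6.5*i); Q=Rn.from_rotvec(Y*th).as_matrix()
    p=PIN+Q@(p0-PIN);R=Q@R0
    print(round(6.5*i,1),np.round(Rn.from_matrix(R0.T@R).as_rotvec(),3).tolist(),np.round(R0.T@(p-p0)*1e3,1).tolist())
E
```

```text
t 7.35 p [ 0.4921 -0.1727  0.1081] 
R [[0.842, -0.0, 0.54], [0.54, -0.0, -0.842], [0.0, 1.0, 0.0]] 
q [-1.376  0.787  2.026  1.214  1.689 -2.835] F [-1.2 -1.4  0.2] op 0.066
6.5 [0.093, -0.0, -0.065] [0.9, 18.4, 1.3]
13.0 [0.186, -0.0, -0.13] [3.1, 36.5, 4.4]
19.5 [0.279, -0.0, -0.195] [6.3, 54.0, 9.0]
26.0 [0.372, -0.0, -0.26] [10.7, 70.8, 15.3]
32.5 [0.465, -0.0, -0.325] [16.2, 86.6, 23.1]
39.0 [0.558, -0.0, -0.39] [22.6, 101.3, 32.3]
45.5 [0.651, -0.0, -0.455] [30.0, 114.5, 42.8]
52.0 [0.744, -0.0, -0.52] [38.2, 126.3, 54.5]
58.5 [0.836, -0.0, -0.585] [47.1, 136.3, 67.2]
65.0 [0.929, -0.0, -0.651] [56.5, 144.5, 80.8]
71.5 [1.022, -0.0, -0.716] [66.5, 150.8, 95.0]
78.0 [1.115, -0.0, -0.781] [76.8, 155.1, 109.7]
84.5 [1.208, -0.0, -0.846] [87.3, 157.4, 124.7]
91.0 [1.301, -0.0, -0.911] [97.9, 157.5, 139.8]
```

servo_tool([
  [0.023,0,-0.016,0.1,4.6,0.2,-1],
  [0.046,0,-0.032,0.3,9.2,0.5,-1],
  [0.07,0,-0.049,0.6,13.8,0.9,-1],
  [0.093,0,-0.065,0.9,18.4,1.3,-1],
  [0.116,0,-0.081,1.4,23,1.9,-1],
  [0.139,0,-0.097,1.9,27.5,2.6,-1],
  [0.162,0,-0.114,2.4,32,3.4,-1],
  [0.186,0,-0.13,3.1,36.5,4.4,-1],
])

```text
time_s: 8.35
eef_pos: [0.4969, -0.174, 0.1443]
eef_rot: [0.624, 0.725, 0.261, 0.135]
wrist_force: [-1.1, 0.2, -1.6]
opening: 0.07
```

```bash
python3 - <<'E'
from h import *;from kin import *
snap('side','s4.png');snap('wrist','w4.png')
st()
E
```

```text
t 8.45 p [ 0.4971 -0.1744  0.1447] 
R [[0.828, 0.209, 0.521], [0.546, -0.085, -0.834], [-0.13, 0.974, -0.184]] 
q [-1.354  0.563  2.082  1.187  1.626 -2.493] F [ 0.1  0.5 -2.8] op 0.073
```

View pics/s4.png

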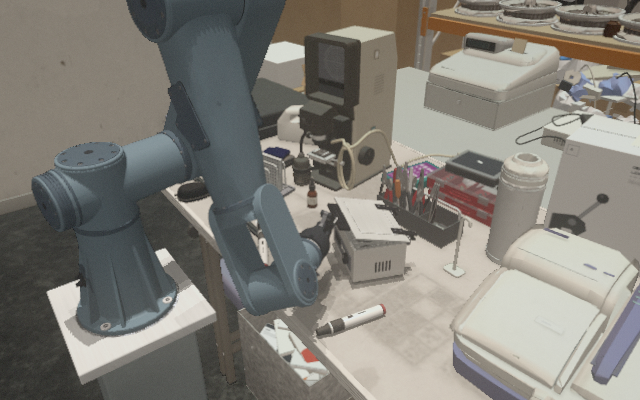

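View pics/w4.png

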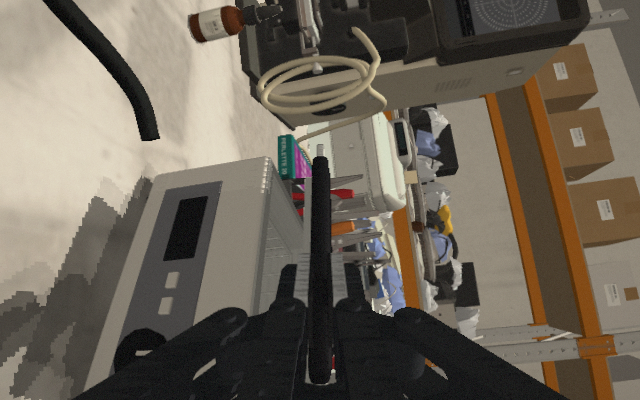

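The side view shows the lid partly raised, and the wrist view shows the lip held between the pads. Continuing the swing.

```bash
cat >> h.py <<'E'
def swing(degs,ax=None):
    o=ctrl.get_obs();R0=RR(o['eef_rot']);p0=np.array(o['eef_pos'])
    zl=R0[:,1];print('lid angle',round(np.degrees(np.arctan2(zl@B,zl@U)),2),'F',np.round(o['wrist_force'],1))
    for g in degs:
        Q=Rn.from_rotvec(Y*np.radians(g)).as_matrix();p=PIN+Q@(p0-PIN);R=Q@R0
        print(g,np.round(Rn.from_matrix(R0.T@R).as_rotvec(),3).tolist(),np.round(R0.T@(p-p0)*1e3,1).tolist())
E
python3 - <<'E'
from h import *
swing([5,10,15,20,25,30,35,40])
E
```

```text
lid angle 13.01 F [ 0.1  0.5 -2.8]
5 [0.072, 0.0, -0.05] [0.6, 14.2, 0.9]
10 [0.143, 0.0, -0.1] [1.9, 28.2, 2.8]
15 [0.215, 0.0, -0.15] [3.9, 41.9, 5.7]
20 [0.286, 0.0, -0.2] [6.6, 55.4, 9.5]
25 [0.358, 0.0, -0.25] [9.9, 68.3, 14.3]
30 [0.429, 0.001, -0.3] [13.9, 80.7, 20.1]
35 [0.501, 0.001, -0.35] [18.5, 92.4, 26.6]
40 [0.572, 0.001, -0.4] [23.6, 103.4, 34.0]
```

servo_tool([
  [0.072,0,-0.05,0.6,14.2,0.9,-1],
  [0.143,0,-0.1,1.9,28.2,2.8,-1],
  [0.215,0,-0.15,3.9,41.9,5.7,-1],
  [0.286,0,-0.2,6.6,55.4,9.5,-1],
  [0.358,0,-0.25,9.9,68.3,14.3,-1],
  [0.429,0.001,-0.3,13.9,80.7,20.1,-1],
  [0.501,0.001,-0.35,18.5,92.4,26.6,-1],
  [0.572,0.001,-0.4,23.6,103.4,34,-1],
])

```text
time_s: 9.45
eef_pos: [0.5558, -0.1981, 0.2355]
eef_rot: [0.409, 0.804, 0.426, -0.069]
wrist_force: [0.4, -0.3, -3.1]
opening: 0.069
```

```bash
python3 - <<'E'
from h import *
swing([5,10,15,20,25,30,34,37])
E
```

```text
lid angle 53.22 F [ 0.4 -0.3 -3.1]
5 [0.072, 0.0, -0.05] [0.5, 14.1, 0.8]
10 [0.143, 0.0, -0.1] [1.8, 28.2, 2.6]
15 [0.215, 0.0, -0.15] [3.7, 41.9, 5.4]
20 [0.286, 0.001, -0.2] [6.3, 55.3, 9.2]
25 [0.358, 0.001, -0.25] [9.6, 68.3, 13.9]
30 [0.429, 0.001, -0.3] [13.5, 80.7, 19.5]
34 [0.487, 0.001, -0.34] [17.1, 90.2, 24.7]
37 [0.529, 0.001, -0.37] [20.0, 97.0, 28.9]
```

servo_tool([
  [0.072,0,-0.05,0.5,14.1,0.8,-1],
  [0.143,0,-0.1,1.8,28.2,2.6,-1],
  [0.215,0,-0.15,3.7,41.9,5.4,-1],
  [0.286,0.001,-0.2,6.3,55.3,9.2,-1],
  [0.358,0.001,-0.25,9.6,68.3,13.9,-1],
  [0.429,0.001,-0.3,13.5,80.7,19.5,-1],
  [0.487,0.001,-0.34,17.1,90.2,24.7,-1],
  [0.527,0.001,-0.368,19.8,96.6,28.7,-1],
])

```text
time_s: 10.45
eef_pos: [0.6467, -0.2355, 0.2642]
eef_rot: [0.166, 0.792, 0.533, -0.25]
wrist_force: [-0.5, -0.8, -0.6]
opening: 0.068
```

```bash
python3 - <<'E'
from h import *
snap('side','s5.png');snap('wrist','w5.png');snap('top','t5.png')
swing([0.5,1,2])
st()
p=load('side0' and 's5')[4]
cv2.imwrite('pics/s5z.png',cv2.resize(p[110:310,270:450],None,fx=4,fy=3,interpolation=cv2.INTER_CUBIC))
E
```

```text
lid angle 90.07 F [-0.5 -1.2 -1.1]
0.5 [0.007, 0.0, -0.005] [0.0, 1.4, 0.0]
1 [0.014, 0.0, -0.01] [0.0, 2.8, 0.1]
2 [0.029, 0.0, -0.02] [0.1, 5.6, 0.2]
t 10.6 p [ 0.6466 -0.2354  0.2642] 
R [[0.309, 0.926, -0.217], [0.76, -0.378, -0.529], [-0.572, -0.001, -0.82]] 
q [-0.917  0.604  1.208  0.824  1.84  -0.516] F [-0.5 -1.2 -1.1] op 0.071
```

View pics/s5z.png

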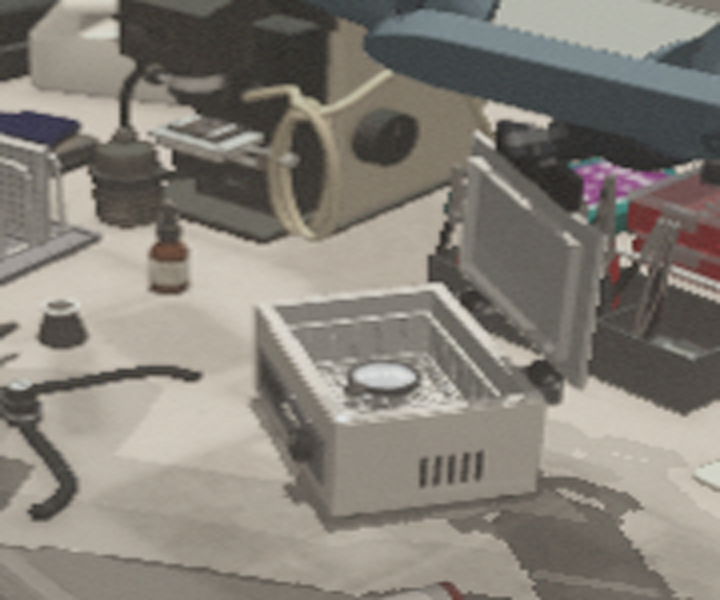

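View pics/w5.png

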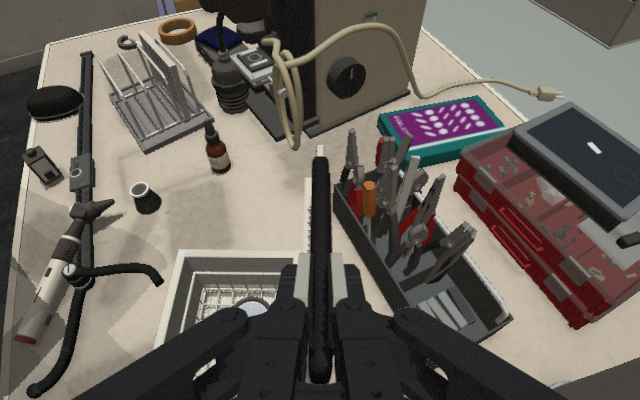

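View pics/t5.png

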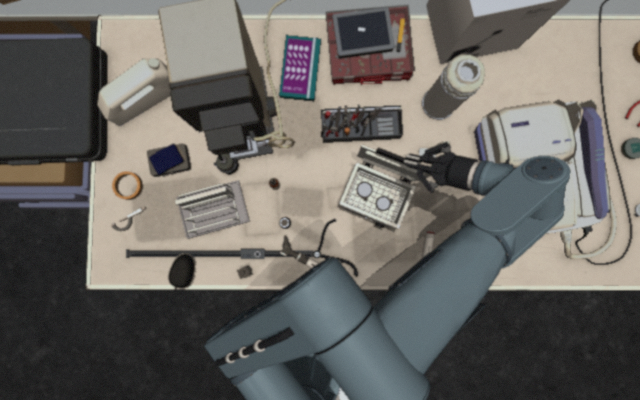

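The lid stands upright with near-zero force. Lifting straight up by 100 mm.

servo_tool([
  [0,0,0,-4,0,-5.7,-1],
  [0,0,0,-9.7,0,-14,-1],
  [0,0,0,-16,0,-23,-1],
  [0,0,0,-23,0,-33,-1],
  [0,0,0,-32,0,-46,-1],
  [0,0,0,-42,0,-60,-1],
  [0,0,0,-52,0,-74,-1],
  [0,0,0,-57.2,0,-82,-1],
])

```text
time_s: 11.6
eef_pos: [0.6468, -0.2357, 0.366]
eef_rot: [0.168, 0.792, 0.532, -0.249]
wrist_force: [-0.1, -0.2, -3.8]
opening: 0.067
```

```bash
python3 - <<'E'
from h import *
snap('side','s6.png');snap('wrist','w6.png')
st()
p=load('s6')[4]
cv2.imwrite('pics/s6z.png',cv2.resize(p[60:300,270:450],None,fx=4,fy=2.5,interpolation=cv2.INTER_CUBIC))
E
```

```text
t 11.7 p [ 0.6469 -0.2357  0.3658] 
R [[0.31, 0.926, -0.216], [0.759, -0.378, -0.531], [-0.573, 0.001, -0.82]] 
q [-0.917  0.528  1.114  0.867  1.952 -0.384] F [ 0.4 -1.2 -3.7] op 0.069
```

View pics/s6z.png

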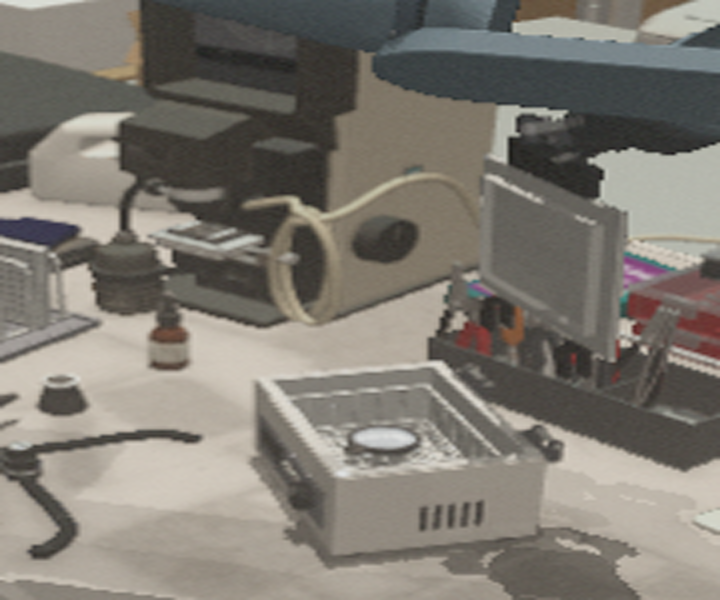

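View pics/w6.png

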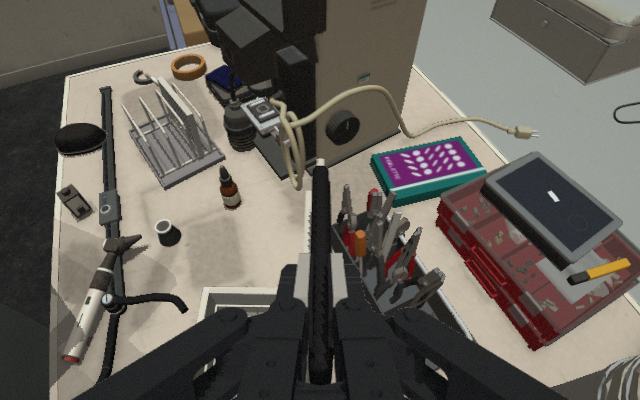

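The lid is off the pins, with about 3.7 N hanging. Before the transfer I'll measure the rack again from this view and check clearance to the tall neighbours.

```bash
python3 - <<'E'
from h import *
p=load('w6')[4]
cv2.imwrite('pics/w6r.png',cv2.resize(p[60:200,110:240],None,fx=5.5,fy=4.2,interpolation=cv2.INTER_CUBIC))
p=load('top0')[4]
cv2.imwrite('pics/t0m.png',cv2.resize(p[60:180,150:310],None,fx=5,fy=5,interpolation=cv2.INTER_CUBIC))
p=load('side0')[4]
cv2.imwrite('pics/s0m.png',cv2.resize(p[20:200,270:430],None,fx=5,fy=3.3,interpolation=cv2.INTER_CUBIC))
E
```

```text
(no output)
```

View pics/w6r.png

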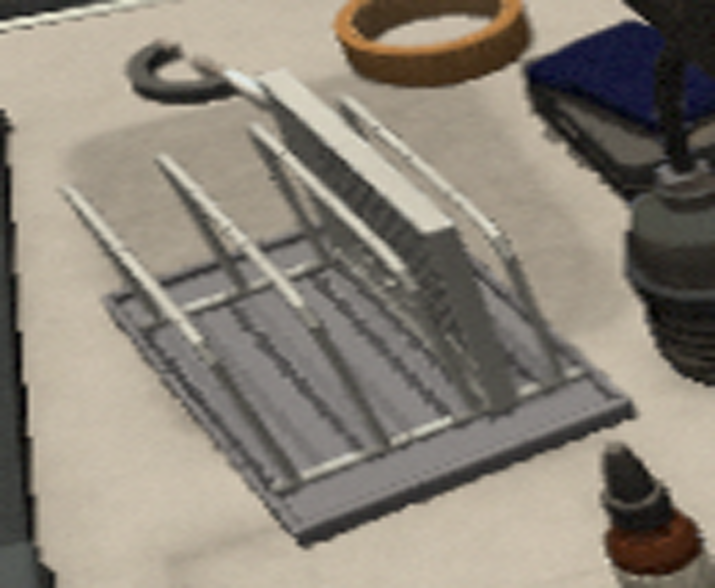

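View pics/t0m.png

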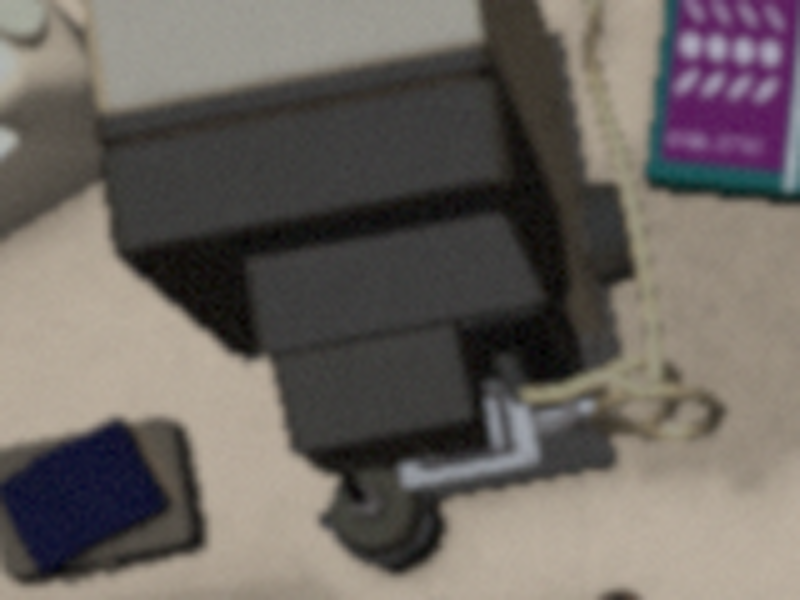

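View pics/s0m.png

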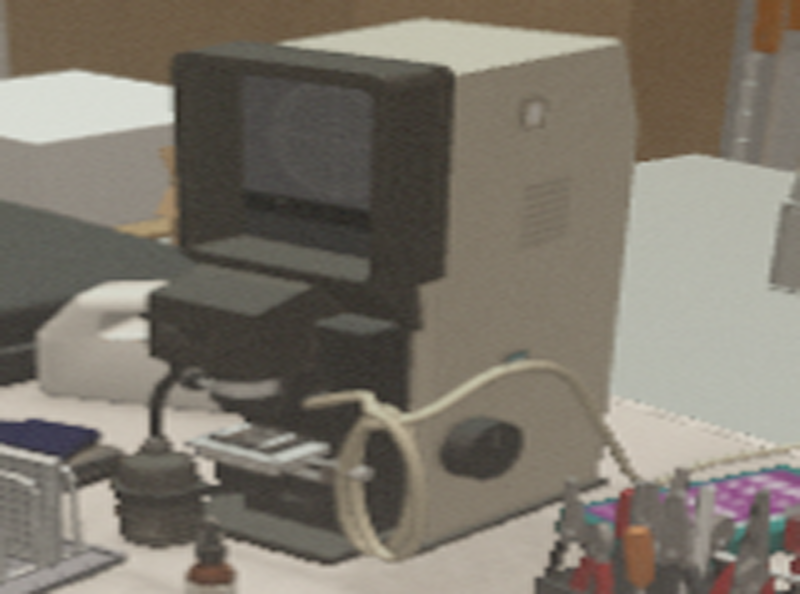

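```bash
python3 - <<'E'
from h import *
def c(l,sx,sy,ox,oy): l=np.array(l,float);return np.c_[(l[:,0]+.5)/sx-.5+ox,(l[:,1]+.5)/sy-.5+oy]
P=onz('w6',c([(305,545),(635,412)],5.5,4.2,110,60),0.0);print('tray right edge z0',np.round(P,4),np.linalg.norm(P[0]-P[1]),np.degrees(np.arctan2(*(P[1]-P[0])[[1,0]])))
P3=onz('w6',c([(105,300)],5.5,4.2,110,60),0.012);print(P3)
H=onz('w6',c([(78,200),(195,335),(172,168),(300,305),(268,138),(395,268)],5.5,4.2,110,60),.1005)
G=onz('top0',c([(150,366),(395,296),(128,297),(378,227),(108,222),(362,152)],6,6,165,170),.1005)
for n,h in(('w6',H),('top',G)):
  for i in(0,2,4):
    v=h[i]-h[i+1];yaw=np.degrees(np.arctan2(-v[0],v[1]));print(n,'hoop yaw',round(yaw,2),end=' ')
    RA=np.radians(15.7);RX=np.array([np.cos(RA),np.sin(RA),0]);print('x along rack axis',np.round([h[i]@RX,h[i+1]@RX],4))
RX=np.array([np.cos(RA),np.sin(RA),0]);print('RO.RX',np.array([.525,.2845,0])@RX)
for n,u,v in [('snoutL',(209,151),(300,112)),('snoutR',(243,144),(333,120)),('boxTR',(252,95.6),(360.4,39.7)),('boxTL',(173.5,110),(305,36)),('cable',(293,143),(350,160)),('lamp',(231,170),(301,180))]:
    X,e=tri('top0',u,'side0',v);print(n,np.round(X,3),round(e,3))
E
```

```text
tray right edge z0 [[0.489  0.1736 0.    ]
 [0.6178 0.2111 0.    ]] 0.1341653787540009 16.238402945245724
[[0.43587453 0.36180191 0.012     ]]
w6 hoop yaw 16.05 x along rack axis [0.5299 0.5306]
w6 hoop yaw 15.68 x along rack axis [0.5656 0.5656]
w6 hoop yaw 14.84 x along rack axis [0.6025 0.6007]
top hoop yaw 16.05 x along rack axis [0.5281 0.5289]
top hoop yaw 15.77 x along rack axis [0.5636 0.5638]
top hoop yaw 15.55 x along rack axis [0.6018 0.6015]
RO.RX 0.5823989937540346
snoutL [0.663 0.237 0.254] 0.005
snoutR [0.698 0.139 0.248] 0.04
boxTR [0.747 0.08  0.487] 0.038
boxTL [0.705 0.256 0.477] 0.001
cable [0.702 0.026 0.156] 0.003
lamp [0.65  0.226 0.02 ] 0.008
```

```bash
cat >> h.py <<'E'
RA=np.radians(15.75);RX=np.array([np.cos(RA),np.sin(RA),0]);RY=np.array([-np.sin(RA),np.cos(RA),0])
SLOT=RX*.547+RY*.132
OFF=np.array([.6466,-.2354,.2642])-PIN   # tcp from lid origin, upright at bath
def ratrack(z):
    from kin import rotz
    Rz=rotz(RA-a);Rup=grasp(np.pi/2,.174,np.radians(55))[1]
    return SLOT+U*z+Rz@OFF, Rz@Rup
E
python3 - <<'E'
from h import *;from kin import *
p,R=ratrack(.205);print(SLOT,p)
rv,s=plan(p,R)
o=ctrl.get_obs();q=np.array(o['q']);R0=RR(o['eef_rot']);p0=np.array(o['eef_pos'])
for f in np.linspace(0,1,9)[1:]:
    q2,e=ik(p0+f*(p-p0),R0@Rn.from_rotvec(rv*f).as_matrix(),q);print(f,np.round(q2,2),round(e,4),np.round(elbow(q2)[1],2));q=q2
E
```

```text
[0.49063287 0.27552202 0.        ] [0.490258   0.29163503 0.3662    ]
rotvec [-0.379 -0.    -0.543] 37.9 deg shift [ 351.2 -344.2 -246.5] 550.1
0.125 [-0.86  0.45  1.23  0.85  1.95 -0.43] 0.0 [ 0.54 -0.45  0.57]
0.25 [-0.8   0.37  1.33  0.83  1.95 -0.46] 0.0 [ 0.54 -0.39  0.57]
0.375 [-0.72  0.3   1.42  0.82  1.94 -0.49] 0.0 [ 0.55 -0.33  0.57]
0.5 [-0.64  0.25  1.49  0.82  1.93 -0.5 ] 0.0 [ 0.55 -0.26  0.57]
0.625 [-0.54  0.2   1.54  0.82  1.91 -0.49] 0.0 [ 0.56 -0.2   0.57]
0.75 [-0.43  0.17  1.58  0.83  1.89 -0.48] 0.0 [ 0.56 -0.13  0.57]
0.875 [-0.32  0.15  1.6   0.84  1.86 -0.46] 0.0 [ 0.57 -0.06  0.57]
1.0 [-0.19  0.15  1.6   0.86  1.83 -0.43] 0.0 [0.57 0.01 0.57]
```

servo_tool([
  [-0.008,0,-0.011,7,-7,-5,-1],
  [-0.027,0,-0.038,25,-24,-17,-1],
  [-0.053,0,-0.076,49,-48,-35,-1],
  [-0.08,0,-0.114,74,-72,-52,-1],
  [-0.106,0,-0.152,98,-96,-69,-1],
  [-0.133,0,-0.19,123,-120,-86,-1],
  [-0.159,0,-0.228,148,-145,-104,-1],
  [-0.182,0,-0.261,169,-165,-118,-1],
])

```text
time_s: 12.7
eef_pos: [0.5709, 0.0198, 0.365]
eef_rot: [0.205, 0.696, 0.652, -0.219]
wrist_force: [-0.4, 0.3, -2.5]
opening: 0.067
```

```bash
python3 - <<'E'
from h import *
st()
p,R=ratrack(.205)
rv,s=plan(p,R)
rows(rv,s,-1,[.1,.24,.4,.56,.72,.86,.95,1])
E
```

```text
t 12.7 p [0.5709 0.0198 0.365 ] 
R [[0.054, 0.998, -0.038], [0.818, -0.066, -0.571], [-0.573, -0.0, -0.82]] 
q [-0.651  0.254  1.481  0.819  1.931 -0.496] F [-0.4  0.3 -2.5] op 0.067
rotvec [-0.196 -0.001 -0.279] 19.5 deg shift [ 217.4  -98.4 -153.2] 283.6
[-0.02, -0.0, -0.028, 21.7, -9.8, -15.3, -1]
[-0.047, -0.0, -0.067, 52.2, -23.6, -36.8, -1]
[-0.078, -0.001, -0.112, 86.9, -39.4, -61.3, -1]
[-0.11, -0.001, -0.156, 121.7, -55.1, -85.8, -1]
[-0.141, -0.001, -0.201, 156.5, -70.9, -110.3, -1]
[-0.168, -0.001, -0.24, 186.9, -84.7, -131.8, -1]
[-0.186, -0.001, -0.265, 206.5, -93.5, -145.5, -1]
[-0.196, -0.001, -0.279, 217.4, -98.4, -153.2, -1]
```

servo_tool([
  [-0.02,0,-0.028,22,-10,-15,-1],
  [-0.047,0,-0.067,52,-24,-37,-1],
  [-0.078,-0.001,-0.112,87,-39,-61,-1],
  [-0.11,-0.001,-0.156,122,-55,-86,-1],
  [-0.141,-0.001,-0.201,157,-71,-110,-1],
  [-0.168,-0.001,-0.24,187,-85,-132,-1],
  [-0.186,-0.001,-0.265,206,-93.5,-145.5,-1],
  [-0.196,-0.001,-0.279,217.4,-98.4,-153.2,-1],
])

```text
time_s: 13.7
eef_pos: [0.4889, 0.2932, 0.3658]
eef_rot: [0.24, 0.575, 0.761, -0.181]
wrist_force: [1.0, 0.7, -2.6]
opening: 0.069
```

```bash
python3 - <<'E'
from h import *
for n,f in(('side','s7'),('top','t7'),('wrist','w7')): snap(n,f+'.png')
st()
p,R=ratrack(.205)
rv,s=plan(p,R)
q=load('s7')[4];cv2.imwrite('pics/s7z.png',cv2.resize(q[40:240,180:340],None,fx=5,fy=3,interpolation=cv2.INTER_CUBIC))
q=load('t7')[4];cv2.imwrite('pics/t7z.png',cv2.resize(q[160:260,160:300],None,fx=5.5,fy=5.5,interpolation=cv2.INTER_CUBIC))
E
```

```text
t 13.85 p [0.4898 0.2919 0.3658] 
R [[-0.223, 0.962, 0.156], [0.788, 0.272, -0.552], [-0.573, -0.0, -0.819]] 
q [-0.189  0.152  1.599  0.86   1.832 -0.427] F [ 0.1 -0.1 -4.4] op 0.073
rotvec [ 0.    -0.     0.001] 0.0 deg shift [-0.5  0.4 -0.1] 0.7
```

View pics/s7z.png

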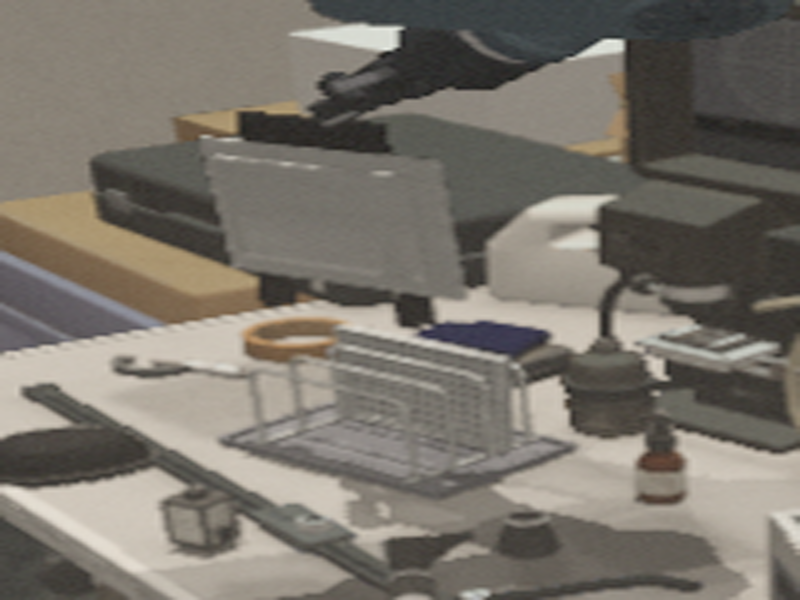

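View pics/t7z.png

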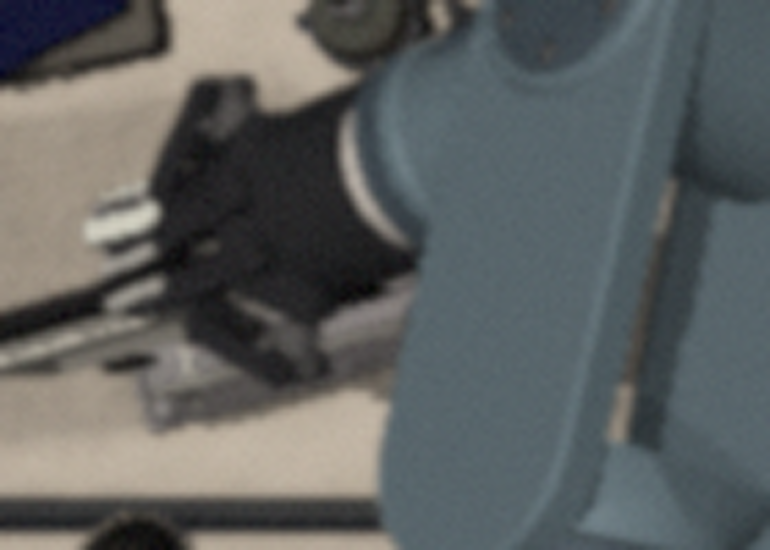

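View pics/w7.png

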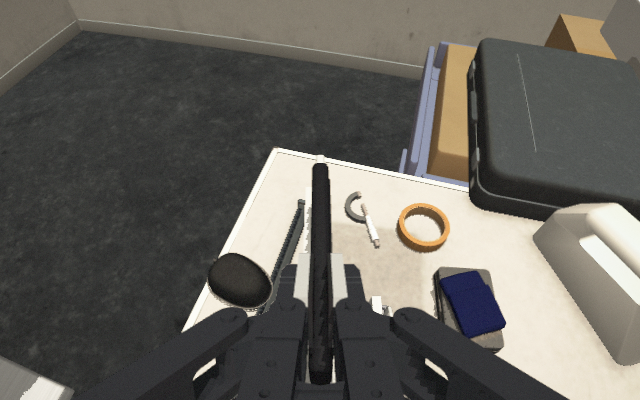

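```bash
python3 - <<'E'
from h import *
o=ctrl.get_obs();LO_=np.array(o['eef_pos'])-__import__('kin').rotz(RA-a)@OFF
print(LO_)
def L(x,y,z): return LO_+U*x-RY*y+RX*z
# lid y = -RY ; left corner = +RY
pts=[L(.15,-.1,.002),L(.15,.1,.002),L(.009,.1,.002),L(.009,-.1,.002),L(-.024,.06,0),L(-.024,-.06,0)]
pr=proj('s7',pts); seen=np.array([(203,135),(445,160),(465,298),(232,265),(416,326),(277,304)],float)
seen=np.c_[(seen[:,0]+.5)/5-.5+180,(seen[:,1]+.5)/3-.5+40]
print(np.round(np.c_[pr,seen,seen-pr],1))
pr=proj('s7',[SLOT+RX*x+RY*y+U*.1 for x in(-.018,.018) for y in(.06,-.06)]);pr=np.c_[(pr[:,0]+.5-180)*5,(pr[:,1]+.5-40)*3];print(np.round(pr))
E
```

```text
[0.49016997 0.27578496 0.20460803]
[[219.1  82.1 220.2  84.7   1.1   2.5]
 [267.3  94.8 268.6  93.    1.3  -1.8]
 [270.3 140.9 272.6 139.    2.3  -1.9]
 [224.3 125.8 226.  128.    1.7   2.2]
 [260.9 148.  262.8 148.3   1.9   0.4]
 [233.6 138.6 235.  141.    1.4   2.4]]
[[263. 372.]
 [397. 402.]
 [303. 360.]
 [437. 390.]]
```

```bash
cat > fit.py <<'E'
from h import *
from kin import rotz
from scipy.optimize import least_squares
M=np.array([(.15,-.1,.002),(.15,.1,.002),(.009,.1,.002),(.009,-.1,.002),(-.024,.06,0),(-.024,-.06,0)])
def fit(f,seen,idx=range(6),free=(0,1,2)):
    o=ctrl.get_obs();L0=np.array(o['eef_pos'])-rotz(RA-a)@OFF
    def pts(v):
        th,dy,dz=v
        y=-RY*np.cos(th)-U*np.sin(th); x=U*np.cos(th)-RY*np.sin(th)
        # pivot about origin; th>0 : +lid y end (right) goes down
        return [L0+RY*dy+U*dz+x*m[0]+y*m[1]+RX*m[2] for m in M[list(idx)]]
    r=least_squares(lambda v:(proj(f,pts(v))-seen).ravel(),[0,0,0])
    print('tilt deg',np.degrees(r.x[0]),'dy,dz mm',r.x[1:]*1e3,'res',np.round(r.fun.reshape(-1,2),1).tolist());return r.x
E
python3 - <<'E'
from fit import *
seen=np.array([(203,135),(445,160),(465,298),(232,265),(416,326),(277,304)],float)
seen=np.c_[(seen[:,0]+.5)/5-.5+180,(seen[:,1]+.5)/3-.5+40]
fit('s7',seen)
# lip far end in wrist pics
q=load('w7')[4];cv2.imwrite('pics/w7z.png',np.hstack([cv2.resize(load(f)[4][130:200,290:350],None,fx=4,fy=6) for f in('w3','w6','w7')]))
q=load('s7')[4];cv2.imwrite('pics/s7y.png',cv2.resize(q[70:160,205:285],None,fx=9,fy=6.5,interpolation=cv2.INTER_CUBIC))
E
```

```text
tilt deg -2.9358272910745136 dy,dz mm [-9.28593847 -0.32150644] res [[-0.5, -0.6], [-1.1, 0.3], [-0.2, 1.1], [0.4, 0.0], [0.6, -0.3], [1.0, -0.6]]
```

View pics/s7y.png

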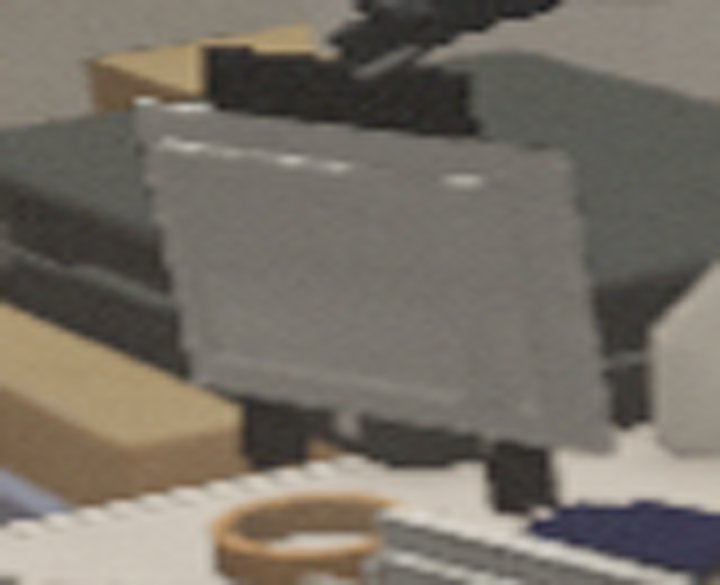

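View pics/w7z.png

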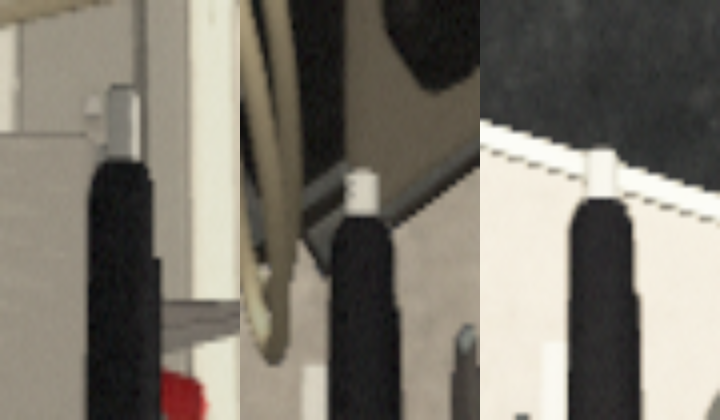

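The lid has turned about 3° in the grip, with its left end low. I'll rotate the tool about the jaw axis by +0.052 rad and go down 55 mm, then look again.

servo_tool([
  [0,0.01,0,2,0,3,-1],
  [0,0.02,0,6,0,8,-1],
  [0,0.03,0,11,0,15,-1],
  [0,0.042,0,17,0,24,-1],
  [0,0.052,0,23,0,33,-1],
  [0,0.052,0,28,0,40,-1],
  [0,0.052,0,31.5,0,45,-1],
  [0,0.052,0,31.5,0,45,-1],
])

```text
time_s: 14.85
eef_pos: [0.4897, 0.292, 0.3106]
eef_rot: [0.22, 0.58, 0.767, -0.167]
wrist_force: [0.1, -0.3, -4.1]
opening: 0.068
```

```bash
python3 - <<'E'
from h import *
for n,f in(('side','s8'),('top','t8')): snap(n,f+'.png')
st()
q=load('s8')[4];cv2.imwrite('pics/s8z.png',cv2.resize(q[80:220,195:315],None,fx=6,fy=4.2,interpolation=cv2.INTER_CUBIC))
q=load('t8')[4];cv2.imwrite('pics/t8z.png',cv2.resize(q[160:260,160:260],None,fx=6,fy=6,interpolation=cv2.INTER_CUBIC))
E
```

```text
t 14.95 p [0.49   0.292  0.3113] 
R [[-0.231, 0.962, 0.145], [0.816, 0.272, -0.51], [-0.53, 0.001, -0.848]] 
q [-0.205  0.223  1.662  0.877  1.781 -0.532] F [-0.1  0.4 -3.9] op 0.069
```

View pics/s8z.png

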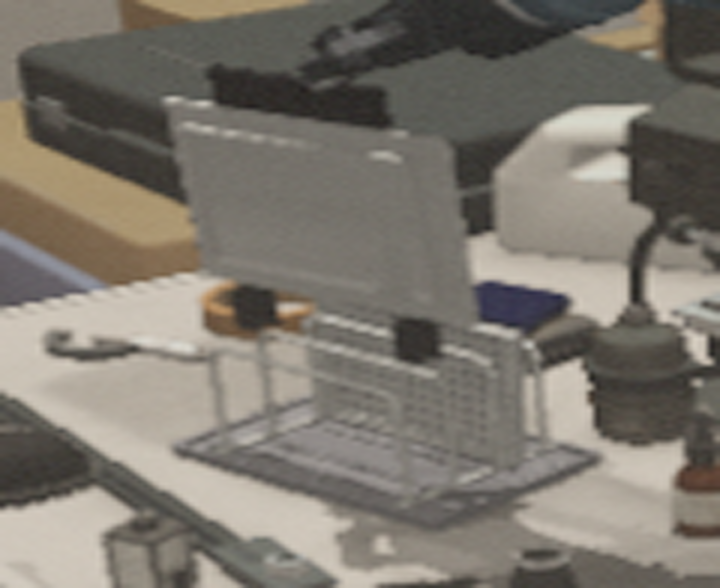

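View pics/t8z.png

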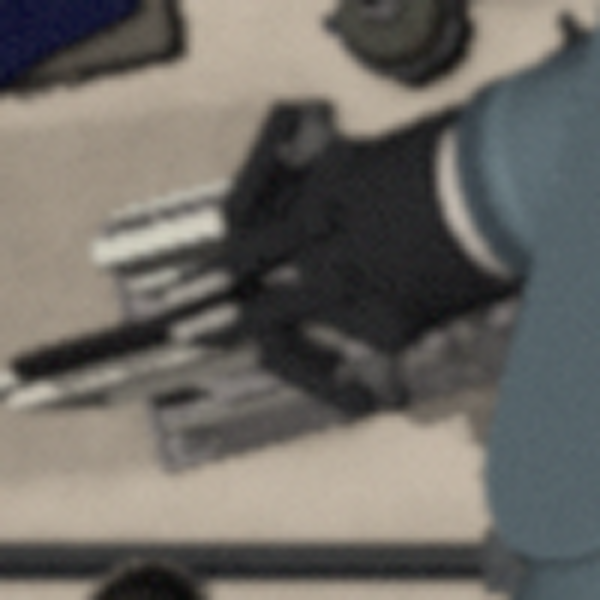

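```bash
python3 - <<'E'
from h import *
from fit import M
from kin import rotz
from scipy.optimize import least_squares
o=ctrl.get_obs();R=RR(o['eef_rot']);
seen=np.array([(165,97),(450,138),(475,325),(203,280),(418,360),(255,327)],float)
seen=np.c_[(seen[:,0]+.5)/6-.5+195,(seen[:,1]+.5)/4.2-.5+80]
L0=np.array(o['eef_pos'])-rotz(RA-a)@OFF
M[4:,2]=-.009
def pts(v):
    th,dy,dz=v;y=-RY*np.cos(th)-U*np.sin(th); x=U*np.cos(th)-RY*np.sin(th)
    return [L0+RY*dy+U*dz+x*m[0]+y*m[1]+RX*m[2] for m in M]
r=least_squares(lambda v:(proj('s8',pts(v))-seen).ravel(),[0,0,0]);print(L0,np.degrees(r.x[0]),r.x[1:]*1e3,np.round(r.fun.reshape(-1,2),1).tolist())
# top: lip left end, midline of black bar
t=np.array([(20,365),(160,327)],float);t=(t+.5)/6-.5+160
X=onz('top0',t,L0[2]+.18);print('lip RX coord seen',X@RX,'expected',L0@RX+.005,'slot .547', 'left end RY',X@RY,'exp',L0@RY+.06)
# hoops in this pic for reference: hoop2 & 3 left ends visible? 
E
```

```text
[0.49033661 0.27586979 0.15006531] -4.011375892697449 [-13.20867171  -2.51673691] [[0.1, 0.1], [-0.5, -0.5], [0.7, 0.2], [0.8, -1.1], [-0.6, 0.5], [-0.4, 0.7]]
lip RX coord seen [0.5490524  0.54861283] expected 0.5518092533826608 slot .547 left end RY [0.18313777 0.12554727] exp 0.19241513547304695
```

```bash
python3 - <<'E'
from h import *
o=ctrl.get_obs();R=RR(o['eef_rot'])
print(R.T@(RY*10+RX*1.5), R.T@-U)
E
```

```text
[ 8.47810154  1.50837821 -5.30062161] [ 5.30209834e-01 -6.32995197e-04  8.47866222e-01]
```

servo_tool([
  [0,0,0,6,1,-1,-1],
  [0,0,0,11,1.5,3,-1],
  [0,0,0,17,1.5,11,-1],
  [0,0,0,25,1.5,23,-1],
  [0,0,0,34,1.5,37,-1],
  [0,0,0,43,1.5,51,-1],
  [0,0,0,52,1.5,65,-1],
  [0,0,0,59,1.5,77,-1],
])

```text
time_s: 15.95
eef_pos: [0.4888, 0.3012, 0.2134]
eef_rot: [0.22, 0.58, 0.767, -0.166]
wrist_force: [0.8, 0.0, -3.4]
opening: 0.067
```

```bash
python3 - <<'E'
from h import *
for n,f in(('side','s9'),('top','t9')): snap(n,f+'.png')
st()
q=load('s9')[4];cv2.imwrite('pics/s9z.png',cv2.resize(q[80:220,195:315],None,fx=6,fy=4.2,interpolation=cv2.INTER_CUBIC))
q=load('t9')[4];cv2.imwrite('pics/t9z.png',cv2.resize(q[160:260,160:260],None,fx=6,fy=6,interpolation=cv2.INTER_CUBIC))
E
```

```text
t 16.05 p [0.4882 0.3012 0.2129] 
R [[-0.232, 0.962, 0.142], [0.816, 0.272, -0.51], [-0.529, -0.002, -0.848]] 
q [-0.19   0.349  1.727  0.863  1.649 -0.667] F [-0.3  0.3 -4.7] op 0.066
```

View pics/s9z.png

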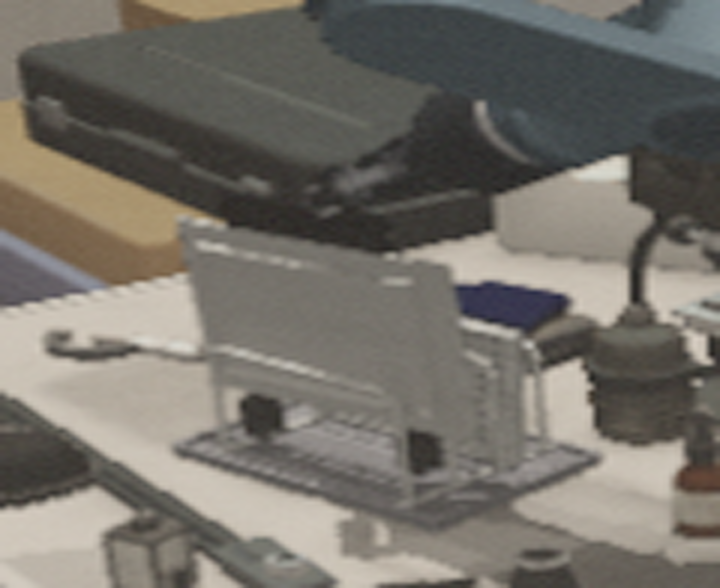

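View pics/t9z.png

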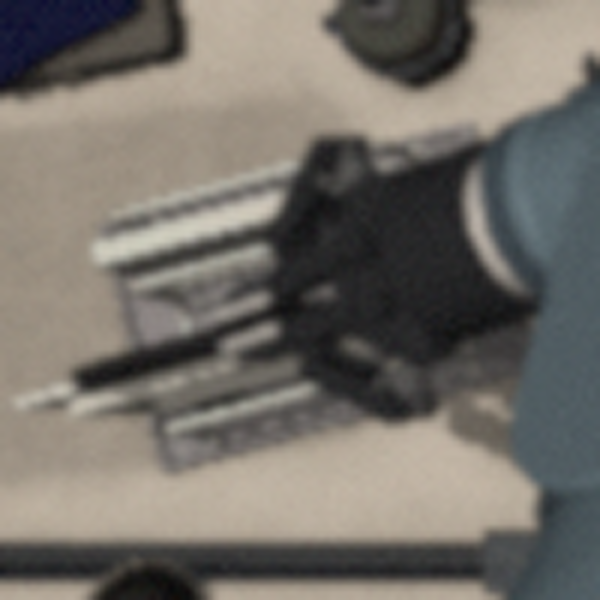

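servo_tool([
  [0,0,0,1,0,1.7,-1],
  [0,0,0,2.1,0,3.4,-1],
  [0,0,0,3.2,0,5.1,-1],
  [0,0,0,4.2,0,6.8,-1],
  [0,0,0,5.3,0,8.5,-1],
  [0,0,0,6.4,0,10.2,-1],
  [0,0,0,7.4,0,11.9,-1],
  [0,0,0,8.5,0,13.6,-1],
])

```text
time_s: 17.05
eef_pos: [0.489, 0.3013, 0.1982]
eef_rot: [0.219, 0.58, 0.767, -0.166]
wrist_force: [1.4, -3.8, 7.4]
opening: 0.062
```

```bash
python3 - <<'E'
from h import *
st()
E
```

```text
t 17.05 p [0.489  0.3013 0.1982] 
R [[-0.231, 0.962, 0.143], [0.817, 0.272, -0.508], [-0.528, -0.0, -0.849]] 
q [-0.19   0.372  1.732  0.864  1.631 -0.69 ] F [ 1.4 -3.8  7.4] op 0.062
```

```bash
python3 - <<'E'
from h import *
for n,f in(('side','s10'),('wrist','w10')): snap(n,f+'.png')
st()
q=load('s10')[4];cv2.imwrite('pics/s10z.png',cv2.resize(q[110:220,205:305],None,fx=8,fy=5.4,interpolation=cv2.INTER_CUBIC))
E
```

```text
t 17.15 p [0.4892 0.3011 0.1981] 
R [[-0.23, 0.962, 0.144], [0.817, 0.272, -0.509], [-0.529, 0.0, -0.849]] 
q [-0.19   0.372  1.731  0.863  1.63  -0.69 ] F [ 1.4 -2.5  4.8] op 0.074
```

View pics/s10z.png

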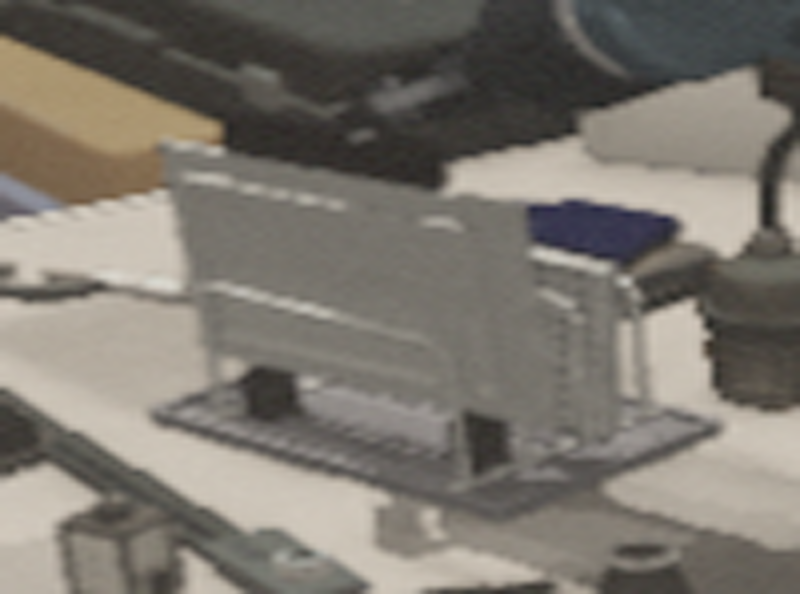

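View pics/w10.png

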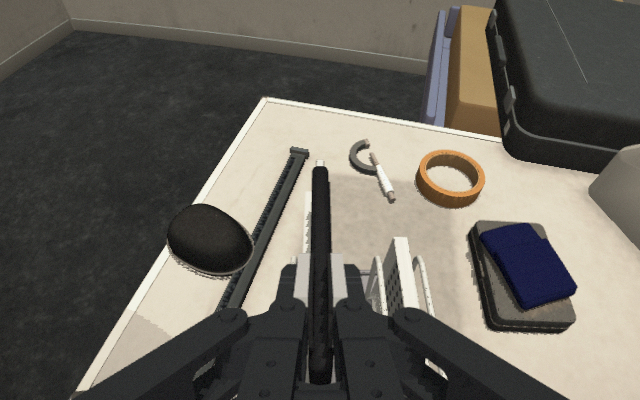

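```bash
python3 - <<'E'
from h import *
from fit import M
from kin import rotz
from scipy.optimize import least_squares
o=ctrl.get_obs()
seen=np.array([(160,143),(528,205),(487,474),(270,418)],float)
seen=np.c_[(seen[:,0]+.5)/8-.5+205,(seen[:,1]+.5)/5.4-.5+110]
M[4:,2]=-.009;M=M[[0,1,4,5]]
L0=SLOT+U*.03
def pts(v):
    th,dy,dz=v;y=-RY*np.cos(th)-U*np.sin(th); x=U*np.cos(th)-RY*np.sin(th)
    return [L0+RY*dy+U*dz+x*m[0]+y*m[1]+RX*m[2] for m in M]
r=least_squares(lambda v:(proj('s10',pts(v))-seen).ravel(),[0,0,0]);print(L0,np.degrees(r.x[0]),r.x[1:]*1e3,np.round(r.fun.reshape(-1,2),1).tolist())
print(np.round(proj('s10',pts([0,0,0]))-seen,1))
E
```

```text
[0.49063287 0.27552202 0.03      ] -3.425833728375365 [-6.91892034  5.60201694] [[0.6, -0.4], [-0.1, 0.0], [-0.8, -0.5], [0.3, 0.9]]
[[ 1.  -0.5]
 [ 0.6  3.7]
 [-2.5  1.2]
 [-1.4  0.7]]
```

Left hook is on the floor and the right is about 6 mm up. Levelling the lid about the left hook.

servo_tool([
  [0,0.01,0,-1,0,1,-1],
  [0,0.02,0,-2.2,0,2.3,-1],
  [0,0.03,0,-3.5,0,3.7,-1],
  [0,0.04,0,-4.8,0,5.1,-1],
  [0,0.05,0,-6.1,0,6.4,-1],
  [0,0.06,0,-7.4,0,7.8,-1],
  [0,0.06,0,-7.4,0,7.8,-1],
  [0,0.06,0,-7.4,0,7.8,-1],
])

```text
time_s: 18.15
eef_pos: [0.492, 0.2914, 0.1961]
eef_rot: [0.196, 0.585, 0.773, -0.148]
wrist_force: [0.9, -1.5, 5.9]
opening: 0.066
```

```bash
python3 - <<'E'
from h import *
for n,f in(('side','s11'),('wrist','w11')): snap(n,f+'.png')
st()
q=load('s11')[4];cv2.imwrite('pics/s11z.png',cv2.resize(q[110:220,205:305],None,fx=8,fy=5.4,interpolation=cv2.INTER_CUBIC))
E
```

```text
t 18.25 p [0.492  0.2914 0.1961] 
R [[-0.239, 0.962, 0.13], [0.847, 0.272, -0.457], [-0.475, 0.001, -0.88]] 
q [-0.224  0.416  1.722  0.889  1.67  -0.732] F [ 0.7 -1.9  6.6] op 0.067
```

View pics/s11z.png

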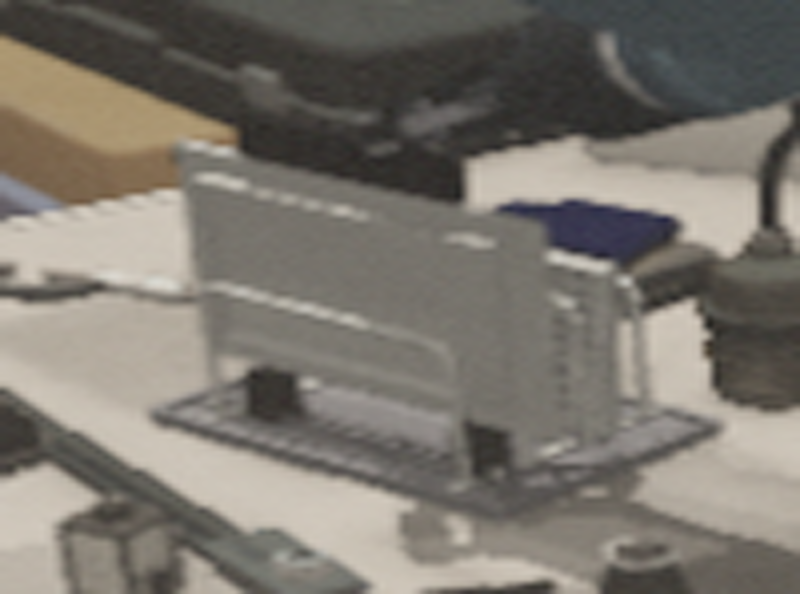

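```bash
python3 - <<'E'
from h import *
from fit import M
from scipy.optimize import least_squares
seen=np.array([(180,143),(547,226),(490,474),(272,418)],float)
seen=np.c_[(seen[:,0]+.5)/8-.5+205,(seen[:,1]+.5)/5.4-.5+110]
M[4:,2]=-.009;M=M[[0,1,4,5]]
L0=SLOT+U*.03
def pts(v):
    th,dy,dz=v;y=-RY*np.cos(th)-U*np.sin(th); x=U*np.cos(th)-RY*np.sin(th)
    return [L0+RY*dy+U*dz+x*m[0]+y*m[1]+RX*m[2] for m in M]
r=least_squares(lambda v:(proj('s11',pts(v))-seen).ravel(),[0,0,0]);print(np.degrees(r.x[0]),r.x[1:]*1e3,np.round(r.fun.reshape(-1,2),1).tolist())
E
```

```text
-0.31368806046111286 [-9.16703784  3.58210355] [[0.2, -0.8], [0.2, -0.8], [-0.8, 1.0], [0.2, 0.7]]
```

View pics/w11.png

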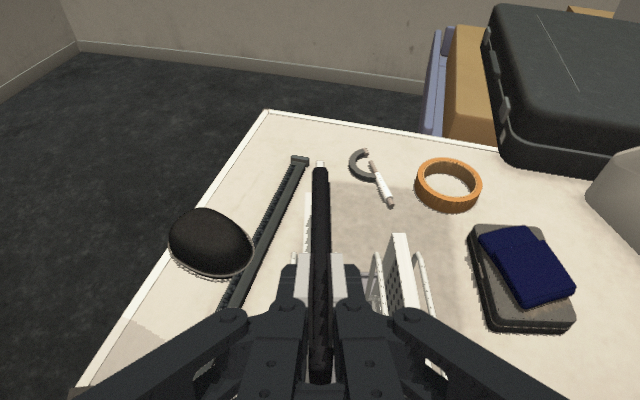

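servo_tool([
  [0,0,0,0.2,0,0.3,-1],
  [0,0.002,0,0.4,0,0.6,-1],
  [0,0.004,0,0.5,0,0.9,-1],
  [0,0.005,0,0.7,0,1.2,-1],
  [0,0.005,0,0.8,0,1.5,-1],
  [0,0.005,0,0.9,0,1.7,-1],
  [0,0.005,0,0.9,0,1.7,-1],
  [0,0.005,0,0.9,0,1.7,-1],
])

```text
time_s: 19.25
eef_pos: [0.4927, 0.2917, 0.1964]
eef_rot: [0.193, 0.586, 0.774, -0.144]
wrist_force: [0.3, -2.9, 13.1]
opening: 0.065
```

```bash
python3 - <<'E'
from h import *
st()
print(ctrl.get_obs()['torque'])
E
```

```text
t 19.25 p [0.4927 0.2917 0.1964] 
R [[-0.239, 0.962, 0.13], [0.851, 0.272, -0.45], [-0.468, 0.003, -0.883]] 
q [-0.225  0.421  1.721  0.895  1.674 -0.737] F [ 0.3 -2.9 13.1] op 0.065
[ 0.88882229  0.34695696 -0.02921688]
```

Force rises with no further travel, so the lid is seated. Unloading slightly, then opening gradually.

servo_tool([
  [0,0,0,-0.5,0,-0.9,-1],
  [0,0,0,-0.5,0,-0.9,-0.9],
  [0,0,0,-0.5,0,-0.9,-0.8],
  [0,0,0,-0.5,0,-0.9,-0.7],
  [0,0,0,-0.5,0,-0.9,-0.55],
  [0,0,0,-0.5,0,-0.9,-0.4],
  [0,0,0,-0.5,0,-0.9,-0.2],
  [0,0,0,-0.5,0,-0.9,0],
])

```text
time_s: 20.25
eef_pos: [0.4927, 0.2917, 0.1974]
eef_rot: [0.193, 0.586, 0.774, -0.144]
wrist_force: [-0.4, -0.7, -0.2]
opening: 0.503
```

servo_tool([
  [0,0,0,0,0,0,0.2],
  [0,0,0,0,0,0,0.4],
  [0,0,0,0,0,0,0.6],
  [0,0,0,0,0,0,0.8],
  [0,0,0,0,0,0,0.8],
  [0,0,0,0,0,0,0.8],
  [0,0,0,0,0,0,0.8],
  [0,0,0,0,0,0,0.8],
])

```text
time_s: 21.25
eef_pos: [0.4927, 0.2917, 0.1974]
eef_rot: [0.193, 0.586, 0.774, -0.144]
wrist_force: [0.4, 0.1, 0.3]
opening: 0.9
```

```bash
python3 - <<'E'
from h import *
for n,f in(('side','s12'),('wrist','w12')): snap(n,f+'.png')
st()
q=load('s12')[4];cv2.imwrite('pics/s12z.png',cv2.resize(q[110:220,205:305],None,fx=8,fy=5.4,interpolation=cv2.INTER_CUBIC))
E
```

```text
t 21.35 p [0.4927 0.2917 0.1974] 
R [[-0.239, 0.962, 0.13], [0.851, 0.272, -0.45], [-0.469, 0.003, -0.883]] 
q [-0.225  0.419  1.72   0.895  1.675 -0.736] F [ 0.3 -0.3  0.7] op 0.902
```

View pics/w12.png

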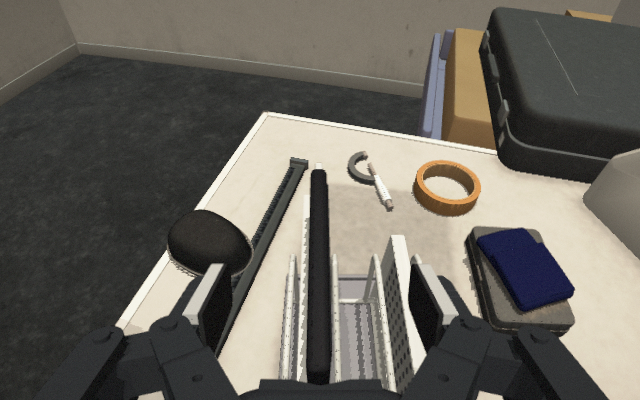

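View pics/s12z.png

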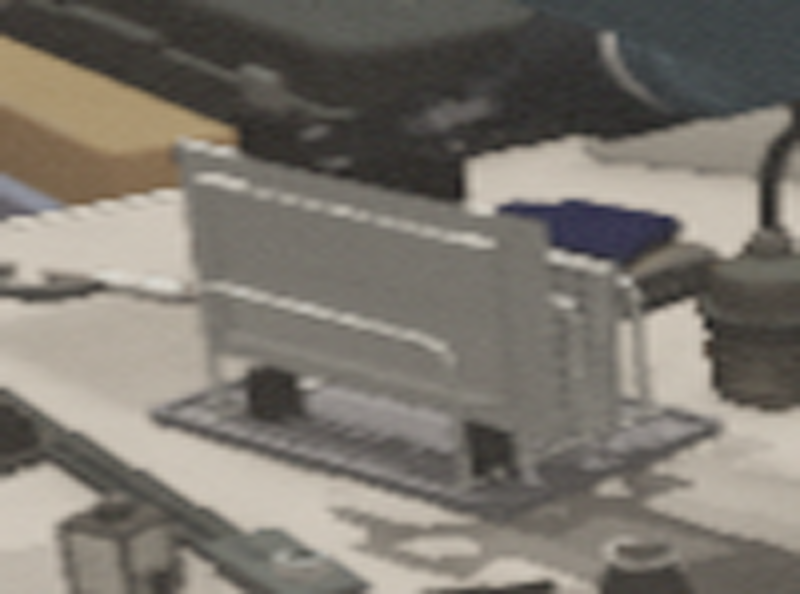

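servo_tool([
  [0,0,0,-5,0,0,0.8],
  [0,0,0,-15,0,0,0.8],
  [0,0,0,-30,0,0,0.8],
  [0,0,0,-50,0,-5,0.8],
  [0,0,0,-70,0,-20,0.8],
  [0,0,0,-90,0,-40,0.8],
  [0,0,0,-105,0,-60,0.8],
  [0,0,0,-115,0,-70,0.8],
])

```text
time_s: 22.35
eef_pos: [0.5116, 0.2248, 0.315]
eef_rot: [0.195, 0.586, 0.773, -0.144]
wrist_force: [0.6, 0.0, -0.1]
opening: 0.905
```

```bash
python3 - <<'E'
from h import *
for n,f in(('side','s13'),('wrist','w13'),('top','t13')): snap(n,f+'.png')
st()
q=load('s13')[4];cv2.imwrite('pics/s13z.png',cv2.resize(q[110:220,205:305],None,fx=8,fy=5.4,interpolation=cv2.INTER_CUBIC))
E
```

```text
t 22.5 p [0.5113 0.2252 0.3134] 
R [[-0.238, 0.962, 0.131], [0.85, 0.272, -0.451], [-0.469, 0.004, -0.883]] 
q [-0.327  0.306  1.601  0.876  1.892 -0.612] F [-0.2  0.8 -0.3] op 0.9
```

View pics/w13.png

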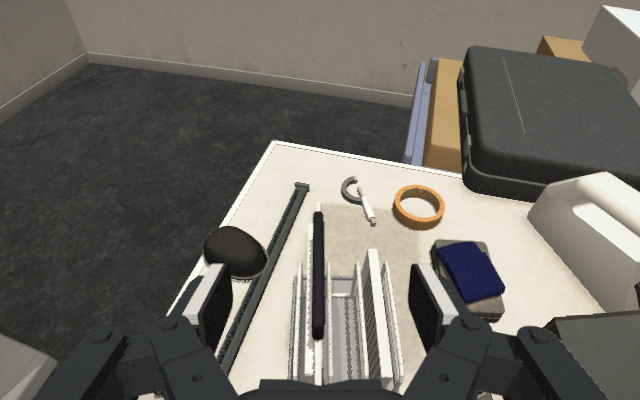

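View pics/s13.png

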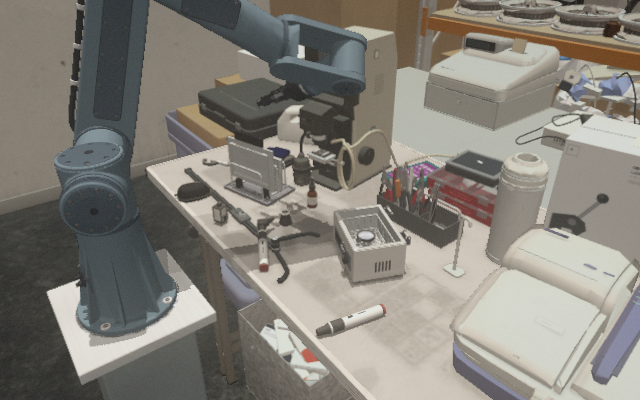

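View pics/t13.png

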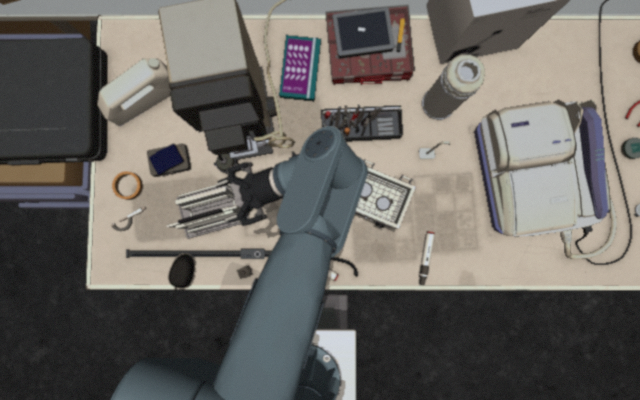

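The lid stands in the front slot at side (255,165) with the fingers clear of it. The bottle (312,195), loupe (285,215) and handle (350,320) are where they were. Handing in.

```bash
python3 - <<'E'
from h import *
st(); print(ctrl.hand_in())
E
```

```text
t 22.5 p [0.5113 0.2252 0.3134] 
R [[-0.238, 0.962, 0.131], [0.85, 0.272, -0.451], [-0.469, 0.004, -0.883]] 
q [-0.327  0.306  1.601  0.876  1.892 -0.612] F [-0.2  0.8 -0.3] op 0.9
the job is handed in; nothing more can be done
None
```

The lid is off the bath and standing upright, hooks down, in the empty front slot of the rack (x = −36 mm). It was released and the job handed in at 22.5 s. I gripped it by its front lip, swung it up to 90°, lifted it 100 mm straight off the pins, carried it over and lowered it into the slot.

**Last checks:**
- The last pictures show the lid standing almost upright between the first two hoops and the gripper clear of it. The wrist force is about zero.
- The loupe, dropper bottle and handle look to be where they were.

**What did not go exactly to plan:**
- The lid turned about 3° in the grip while it hung. Turning the tool in the air did not correct it, and the left hook touched down first.
- I levelled it about that hook. A picture taken just before I let go put the remaining tilt at about 0.3°.
- The same fit put the lid about 3.6 mm above the rack floor and 9 mm off centre along the slot. I took the height as camera error, because the wrist force rose to 13 N with no further travel before I let go. I left the offset, since the lid still fits within the slot.

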